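# Mesh the loose gears on the gear stand, bring up the drive, read the tags

### The arm

A 6-joint arm with a two-finger parallel gripper is mounted at the origin on the work surface. World frame = base frame: x ahead of the robot, y to its left, z up, the work surface at z = 0. Lengths are in mm, angles in rad, forces in N, time in s.
With the tool pointing down it reaches from about 350 to 975 mm from the base axis. Payload 7.1 kg.
Tool frame: the origin (TCP) lies at the very end of the fingers, on their centre line; the grasp point (between the pads) lies 19 mm behind it; x points along the fingers, y is the direction in which the jaws open and shut, and the axes are right-handed (so a half turn about x gives the same grasp; the last joint's range is limited). The gripper opens to 88 mm and grips with 3 to 60 N. Pads are 20 mm wide; open, the fingers measure 115 mm over their backs; the gripper's body (75 mm by 178 mm) begins 61 mm behind the grasp point.
Start: joints at [-1.358, 0.423, 1.63, -0, 1.089, -0.019], TCP at [143.6, -608.263, 222.675] pointing down, gripper open.
Joint ranges: [-3, 3], [-0.9, 2.11], [0.09, 2.58], [-1.31, 4.45], [0.11, 2.69], [-2.54, 2.54]. Speed limits (rad/s): [2.39, 2.39, 3.01, 3.14, 3.14, 3.14].

### API

Orientations are given as a rotation vector (axis times angle).
In Python, from workcell import ctrl gives the robot as it stands. The module is installed in compiled form; this text tells all that it offers.
- The arm moves only by the tool carry_out, never from a script. Its argument "commands" is a list of rows, each a list of 6 numbers: the shift along the tool's x, y, z in m, then the turn, a rotation vector about the tool's x, y, z in degrees. In form: [[tx, ty, tz, rx, ry, rz], ...]. A call has 1 to 8 rows; each row shifts and turns the pose as measured when the row begins, along the tool's axes as they then stand; what a row does not reach is not made up. A row lasts 1/8 s, in which the tool goes at most 62.5 mm and 10.7 degrees, less where a joint would pass 70% of its speed; a pose out of reach is approached as far as the arm can. A call with a gripper value outside its range is refused whole. "grip" is the closure, from 0 (fully open) to 1 (shut), set as the call begins (left out, the last holds). The fingers move at their own pace and stop on an object; the grip force is fixed at half the most. Time passes only in rows, so rows that do not move let the fingers close. It gives the time, the measured TCP pose, the force and the opening at its end, in the units of the state.
- ctrl.get_obs(): the state, without advancing time (a new reading comes with each control period).
- ctrl.get_image(name): name is "scene" or "side" or "wrist"; returns a dict with "pixels" (420x560x3 uint8, blue, green, red), "intrinsics" (3x3 intrinsics, pixels), "dist_coeffs" ([k1, k2, p1, p2, k3] as OpenCV has them; the pictures are not rectified), "rvec" (rotation vector, rad) and "tvec" (3), from world to camera coordinates, as OpenCV has them. Camera axes: x right, y down, z forward; pixel columns grow to the right and rows downward; lengths in mm; the calibration is good to about 2 mm. A picture is of the moment at which its call begins. There is no depth.
- ctrl.close_job(): hands the job in, once; it reports no verdict.
The state is a dict: "t": time; "qpos": joint angles; "qvel": joint speeds; "joint_torque": joint torques, N m; "ee_pos": TCP position; "orientation": TCP orientation; "ft_force": force on the tool from outside, world axes, zero at the start; "moment": the same for the moment, N m; "width": finger opening in mm.
Only numpy, scipy, OpenCV 4.12 (cv2) and the standard library are available. Lean on these libraries where they do the work, as an engineer would, in place of code of your own. Each camera call takes 0.05 s, during which the arm holds its last target. There are 200 camera calls.

### The job

Fit every loose steel gear on the bench on to a stub axle of the blue gear stand, hub up, turning it to and fro as you lower it until its teeth drop in between those of the brass fixed gear and it sits flat on the axle's shoulder (one per axle, any axle); only then push the drive carriage along its rail, on its centre line so that it does not jam, fully home, and then throw the red clutch lever all the way over towards the gears. Last, pick up the tag reader and hold it upright and still, window down, a few centimetres above the black tag on each fitted gear's hub for two seconds, first orange, then green, then white (as far as they are there), and stand it back on its pad. Leave the other things where they are.

Things in the scene. Friction and masses are not known exactly. Their poses are not given: they have to be found in the camera images.
- gear0_mid (a point): loose steel gear, orange hub up (None if absent). Point: its centre, 29 mm above the underside. 12 teeth, one along own +x: tip radius 33 mm, root 25, 5 thick, in the lowest 16 mm. Square hub 30 x 30 mm, faces square to own x and y, up to 58 mm above the underside; grip its upper half. Square bore 15 x 15 mm, 30 mm deep, from below. Black tag in the middle of the hub's top. 300 g
- gear1_mid (a point): loose steel gear, green hub up (None if absent). Point: its centre, 29 mm above the underside. 12 teeth, one along own +x: tip radius 33 mm, root 25, 5 thick, in the lowest 16 mm. Square hub 30 x 30 mm, faces square to own x and y, up to 58 mm above the underside; grip its upper half. Square bore 15 x 15 mm, 30 mm deep, from below. Black tag in the middle of the hub's top. 300 g
- gear2_mid (a point): loose steel gear, white hub up (None if absent). Point: its centre, 29 mm above the underside. 12 teeth, one along own +x: tip radius 33 mm, root 25, 5 thick, in the lowest 16 mm. Square hub 30 x 30 mm, faces square to own x and y, up to 58 mm above the underside; grip its upper half. Square bore 15 x 15 mm, 30 mm deep, from below. Black tag in the middle of the hub's top. 300 g
- post0 (a point): top of the shoulder of stub axle 0, on its axis, 22 mm above the table; a seated gear's underside rests here. Shoulder 26 mm across; the thin spindle above it is 12 mm across with a tapered tip, 26 mm high. Axis 60 mm from the fixed gear's. The gear slips on to the spindle with 1.5 mm play all round; any gear fits any axle
- post1 (a point): top of the shoulder of stub axle 1, on its axis, 22 mm above the table; a seated gear's underside rests here. Shoulder 26 mm across; the thin spindle above it is 12 mm across with a tapered tip, 26 mm high. Axis 60 mm from the fixed gear's. The gear slips on to the spindle with 1.5 mm play all round; any gear fits any axle
- post2 (a point): top of the shoulder of stub axle 2, on its axis, 22 mm above the table; a seated gear's underside rests here. Shoulder 26 mm across; the thin spindle above it is 12 mm across with a tapered tip, 26 mm high. Axis 60 mm from the fixed gear's. The gear slips on to the spindle with 1.5 mm play all round; any gear fits any axle
- fixed_gear_top (a point): brass gear that cannot turn, amid the axles. Point: centre of its top face, 38 mm above the table; its axes are the stand's: at what angle its 12 teeth stand (like the loose gears': tip radius 33 mm, 5 thick, 16 high) differs from start to start and is not told here, only seen or felt. A gear out of mesh stays 16 mm too high; in mesh it has at least 3 deg of play either way
- reader_mid (a point): tag reader standing upright, window down, on its pad: yellow foot 46 x 56 mm, 22 high, and above it a black body 32 mm (own x) by 44 mm (own y) up to 110 mm above its underside. Point: its centre, 55 mm above the underside. Grip the upper half across the 32 mm. 200 g
- reader_window (a point): middle of the reader's underside: the window that must look straight down on a tag. Own z = up through the reader
- pad_top (a point): middle of the top of the reader's black pad, 85 x 85 mm, 4 mm thick
- carriage_mid (a point): loose drive carriage: grey plate 110 mm wide across the rail, 90 mm long, with a motor, 600 g, resting on two aluminium rails. Point: centre of the plate's underside, 32 mm above the table. Own y = the way to push it, towards the fixed gear. A keel 50 mm long runs between the rails with 1.5 mm play each side: pushed more than about 25 mm off its centre line it jams. It takes 4 to 10 N
- push_face (a point): middle of the carriage's rear (own -y) yellow push plate, on its rear surface and on the centre line (black stripe), 56 mm above the table. The plate is 110 mm wide, its face reaches from 32 to 80 mm above the table; the rails (32 mm high) go on behind it
- rail_home (a point): where carriage_mid stands when the carriage is fully home against the rubber stop. Own y = along the rail towards the fixed gear. The carriage starts 125 to 195 mm short of it
- clutch (a joint): clutch lever, rad: 0 = leaning away from the gears, 1.0 = fully over towards the gears (it leans over along the rail's +y); stays where it is left
- clutch_tip (a point): tip of the red clutch lever (80 mm long; its pivot is low on a grey block on the far side of the rail, 82 mm from the rail's centre line); it swings through an upright arc along the rail, half the swing (0.5 rad) either side of upright
- screwdriver_grip (a point): handle of a screwdriver, to be left alone
- wrench_grip (a point): grip of a spanner, to be left alone
- oil: blue oil bottle, 52 mm across, 150 mm high, origin under its base, to be left alone
- glue: white jar, 60 mm across, 130 mm high, origin under its base, to be left alone
- offcut: plywood offcut 120 x 70 x 35 mm, origin under its centre, to be left alone

How it is judged:
By the outcome, as a careful person would: the job done as asked, in the order asked, and still so for the second after the job is handed in, with the robot touching nothing.
Of gear0, gear1, gear2 only 2 to 3 are there at a start; the rules pass over those that are not, and their reading is None.
At some moment in a run one of gear0, gear1, gear2 may be knocked a few centimetres aside while the robot is not near it.
It also fails if it takes over 210 s, if anything falls off the work surface, if the arm or the gripper's body presses on something with over 40 N, if the wrist force passes 120 N, or if a joint passes its speed limit or range.

## Working session

There is one attempt and no reset: what is moved stays moved. The work goes in short steps, Python scripts to look and compute and a tool call to move; the robot and the scene stay as the last step left them, time stands still between calls to the robot, and variables do not carry over. Pictures are saved under pics/ and viewed, about 12 in all and at most 16, crops included, and the job is handed in when it is done.

Besides the shell and the picture viewer there is one more tool, called after "Emit:" as a command line: name --pt "numbers of a row" for each row, then --argument value for the rest. carry_out: Moves the arm, as the interface text tells. Its arguments: {"type":"object","properties":{"commands":{"type":"array"},"grip":{"type":"number"}},"required":["commands"]}

```bash
mkdir -p pics; ls; cat > h.py <<'E'
import numpy as np, cv2, sys
from workcell import ctrl
def cam(name,fn=None):
    im=ctrl.get_image(name)
    for k in("intrinsics","dist_coeffs","rvec","tvec"): im[k]=np.array(im[k],float)
    if fn: cv2.imwrite('pics/'+fn,im["pixels"])
    np.save('last_%s.npy'%name,im,allow_pickle=True)
    return im
def load(name): return np.load('last_%s.npy'%name,allow_pickle=True).item()
def rays(im,uv):
    uv=np.array(uv,float).reshape(-1,1,2)
    n=cv2.undistortPoints(uv,im["intrinsics"],im["dist_coeffs"]).reshape(-1,2)
    R,_=cv2.Rodrigues(im["rvec"]); 
    d=np.c_[n,np.ones(len(n))]@R
    c=-R.T@im["tvec"].reshape(3)
    return c,d
def onz(im,uv,z):
    c,d=rays(im,uv); z=np.broadcast_to(z,(len(d),))
    return c+d*((z-c[2])/d[:,2])[:,None]
def proj(im,P):
    return cv2.projectPoints(np.array(P,float).reshape(-1,3),im["rvec"],im["tvec"],im["intrinsics"],im["dist_coeffs"])[0].reshape(-1,2)
def R0(): return cv2.Rodrigues(np.array(ctrl.get_obs()["orientation"],float))[0]
E
python3 - <<'E'
from h import *
o=ctrl.get_obs(); print({k:np.round(v,3) for k,v in o.items()}); print(R0().round(3))
for n in("scene","side"):
    im=cam(n,n+'0.png'); c,d=rays(im,[280,210]); print(n,c.round(),d.round(2),im['intrinsics'][0,0])
a=np.hstack([cv2.imread('pics/scene0.png'),cv2.imread('pics/side0.png')])
E
```

```text
pics
{'t': np.float64(0.0), 'qpos': array([-1.358,  0.424,  1.631, -0.   ,  1.089, -0.019]), 'qvel': array([-0.001,  0.002,  0.   , -0.002,  0.   , -0.001]), 'joint_torque': array([ 5.0000e-03, -5.4461e+01, -2.7366e+01,  6.5000e-02,  2.3000e-02,
       -0.0000e+00]), 'ee_pos': array([ 143.486, -607.726,  221.899]), 'orientation': array([ 2.099,  0.246, -2.099]), 'ft_force': array([ 0.85 , -0.327,  0.892]), 'moment': array([-0.017,  0.039, -0.024]), 'width': np.float64(87.663)}
[[-0.     0.23  -0.973]
 [ 0.002 -0.973 -0.23 ]
 [-1.    -0.002 -0.   ]]
scene [1315. -195.  935.] [[-0.65  0.17 -0.74]] 415.2151874551136
side [ 175.  806. 1185.] [[ 0.31 -0.57 -0.76]] 536.8134577783799
```

```bash
sleep 1; ls pics
```

```text
scene0.png
side0.png
```

View pics/scene0.png

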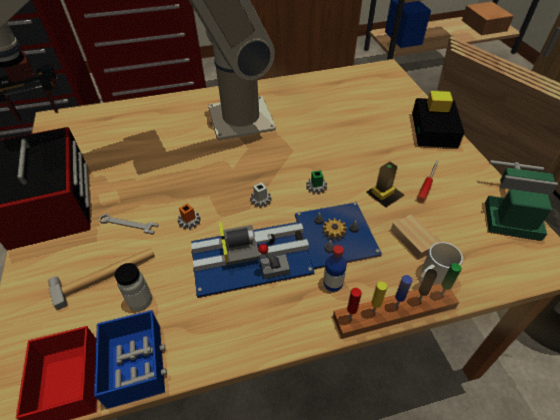

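View pics/side0.png

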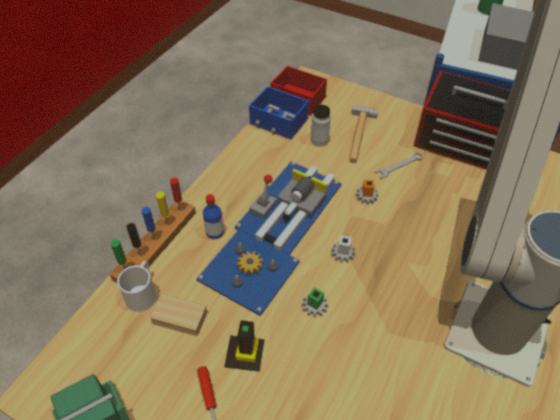

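The scene view shows orange (188,213), white (261,190) and green (317,177) gears, the brass gear (335,228), the reader (387,180), the carriage (243,245), the lever knob (263,248) and the bottle (336,272). All three gears are there. Next I'll compute rough positions from both views.

```bash
python3 - <<'E'
from h import *
def tri(uvs,uvd):
    A=[];b=[]
    for n,uv in(("scene",uvs),("side",uvd)):
        c,d=rays(load(n),uv); d=d[0]/np.linalg.norm(d[0]); M=np.eye(3)-np.outer(d,d); A.append(M);b.append(M@c)
    return np.linalg.lstsq(np.vstack(A),np.hstack(b),rcond=None)[0]
S=load("scene");D=load("side")
for nm,s,d in [("orange",(187,210),(369,184)),("white",(261,187),(345,240)),("green",(318,175),(316,294)),("fixed",(335,227),(250,261)),("knob",(263,248),(268,179)),("readertop",(389,166),(246,327)),("carr",(240,237),(302,188)),
 ("postA",(319,212),(239,243)),("postB",(354,221),(273,261)),("postC",(331,239),(237,277)),("bottle",(338,252),(211,199)),("plate",(224,239),(312,180))]:
    print(nm,tri(s,d).round(0), "scene z58",onz(S,s,58)[0].round(), "side z58",onz(D,d,58)[0].round())
E
```

```text
orange [ 467. -253.   51.] scene z58 [ 478. -249.   58.] side z58 [ 463. -252.   58.]
white [441. -28.  58.] scene z58 [445. -25.  58.] side z58 [438. -32.  58.]
green [433. 155.  53.] scene z58 [442. 156.  58.] side z58 [430. 154.  58.]
fixed [632. 140.  36.] scene z58 [651. 134.  58.] side z58 [622. 149.  58.]
knob [703. -81. 108.] scene z58 [667. -73.  58.] side z58 [ 727. -124.   58.]
readertop [516. 343. 115.] scene z58 [464. 382.  58.] side z58 [532. 315.  58.]
carr [ 621. -127.   70.] scene z58 [ 615. -124.   58.] side z58 [ 625. -142.   58.]
postA [644. 115. 100.] scene z58 [587. 110.  58.] side z58 [677. 114.  58.]
postB [602. 161.  56.] scene z58 [645. 192.  58.] side z58 [570. 120.  58.]
postC [645. 149. -20.] scene z58 [687. 109.  58.] side z58 [624. 207.  58.]
bottle [783.  81. 138.] scene z58 [733. 112.  58.] side z58 [827.  22.  58.]
plate [ 613. -170.   67.] scene z58 [ 610. -166.   58.] side z58 [ 614. -184.   58.]
```

```bash
cat >> h.py <<'E'
def go(xyz,jaw=None):
    "delta to target TCP, tool down, jaw axis (tool y) at world angle jaw deg mod 180; in tool axes: m, deg"
    o=ctrl.get_obs(); R=R0(); p=np.array(o["ee_pos"])
    y0=R[:,1]
    if jaw is None: jaw=np.degrees(np.arctan2(y0[1],y0[0]))
    a=np.radians(jaw); y=np.array([np.cos(a),np.sin(a),0])
    if y@y0<0: y=-y
    x=np.array([0,0,-1.]); T=np.c_[x,y,np.cross(x,y)]
    rv=np.degrees(cv2.Rodrigues(R.T@T)[0].ravel()); d=R.T@(np.array(xyz)-p)
    print("at",p.round(1),"jaw",np.degrees(np.arctan2(y0[1],y0[0])).round(1),"q6",round(float(o["qpos"][5]),2),"d_m",(d/1000).round(4),"rot",rv.round(1),"F",np.round(o["ft_force"],1),"w",round(float(o["width"]),1),"t",round(float(o["t"]),2))
E
python3 - <<'E'
from h import *
im=cam("wrist","w0.png"); c,d=rays(im,[[280,210],[0,210],[560,210],[280,0],[280,420]]); print(c.round(),d.round(2), im['intrinsics'][0,0])
go([560,20,420],-90)
E
```

```text
[ 209. -593.  385.] [[-0.26 -0.06 -0.96]
 [-0.45  0.76 -0.96]
 [-0.07 -0.87 -0.97]
 [ 0.31  0.08 -1.11]
 [-0.83 -0.19 -0.81]] 358.11208689965105
at [ 143.5 -607.9  222.1] jaw -76.7 q6 -0.02 d_m [-0.1973 -0.5156 -0.5496] rot [13.3  0.   0.1] F [0.3 0.2 0.1] w 87.6 t 0.15
```

Emit:
carry_out --pt "-0.02 -0.04 -0.042 0 0 0" --pt "-0.02 -0.04 -0.042 0 0 0" --pt "-0.02 -0.04 -0.042 0 0 0" --pt "-0.02 -0.04 -0.042 0 0 0" --pt "-0.02 -0.04 -0.042 0 0 0" --pt "-0.02 -0.04 -0.042 0 0 0" --pt "-0.02 -0.04 -0.042 0 0 0" --pt "-0.02 -0.04 -0.042 0 0 0" --grip 0

```text
t: 1.15
ee_pos: [400.1, -212.8, 383.5]
orientation: [2.105, 0.243, -2.106]
ft_force: [0.6, -1.2, -0.4]
width: 88.1
```

```bash
python3 -c "
from h import *
go([560,20,420],-90)"
```

```text
at [ 400.1 -212.8  383.5] jaw -77.2 q6 0.83 d_m [-0.0354 -0.1917 -0.2077] rot [12.8  0.   0.3] F [ 0.6 -1.2 -0.4] w 88.1 t 1.15
```

Emit:
carry_out --pt "-0.007 -0.04 -0.042 0 0 0" --pt "-0.007 -0.04 -0.042 0 0 0" --pt "-0.007 -0.04 -0.042 0 0 0" --pt "-0.007 -0.04 -0.042 0 0 0" --pt "-0.007 -0.03 -0.04 0 0 0" --pt "0 0 0 6.5 0 0" --pt "0 0 0 6.5 0 0" --pt "0 0 0 0 0 0"

```text
t: 2.15
ee_pos: [565.9, 31.9, 421.1]
orientation: [-2.219, -0.003, 2.218]
ft_force: [0.3, 0.2, 0.1]
width: 88.1
```

```bash
python3 -c "
from h import *
go([560,20,420],-90)
cam('wrist','w1.png')"
```

```text
at [565.9  31.9 421.1] jaw -90.1 q6 1.6 d_m [0.001  0.0119 0.0059] rot [-0.1 -0.   0.2] F [0.3 0.2 0.1] w 88.1 t 2.15
```

View pics/w1.png

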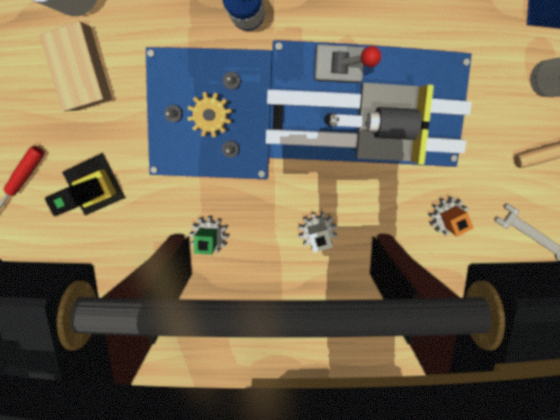

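Wrist view: brass gear (209,115), posts at about (232,80), (172,113) and (231,149), hubs green (205,238), white (320,240) and orange (458,220), carriage (395,122), knob (371,57), reader (75,195). Now I'll measure these.

```bash
cat > meas.py <<'E'
from h import *
def phase(P,c,rmin,rmax,n=12):
    d=P[:,:2]-c; r=np.hypot(*d.T); a=np.arctan2(d[:,1],d[:,0]); k=(r>rmin)&(r<rmax)
    z=np.exp(1j*n*a[k]).mean(); return np.degrees(np.angle(z))/n%(360/n),abs(z),k.sum()
def maskpts(im,m,z):
    ys,xs=np.nonzero(m); return onz(im,np.c_[xs,ys],z)
if __name__=="__main__":
    im=load("wrist"); px=im["pixels"]; hsv=cv2.cvtColor(px,cv2.COLOR_BGR2HSV)
    box=np.zeros(px.shape[:2],np.uint8); box[85:145,182:238]=1
    m=cv2.inRange(hsv,(15,90,90),(32,255,255))*box
    P=maskpts(im,m,38); c=cv2.minEnclosingCircle(P[:,:2].astype(np.float32)); print("fixed",c, P[:,:2].mean(0))
    cc=np.array(c[0])
    for r in((25,30),(27,33),(29,34)): print(phase(P,cc,*r))
    for nm,(x,y) in dict(postA=(232,78),postB=(172,112),postC=(231,147)).items():
        sub=px[y-14:y+15,x-14:x+15].astype(int); 
        notblue=((sub[:,:,0]-sub[:,:,2])<25).astype(np.uint8)
        ys,xs=np.nonzero(notblue); print(nm,xs.mean()+x-14,ys.mean()+y-14,len(xs))
    for nm,lo,hi,(x,y) in [("orange",(3,150,90),(14,255,255),(456,220)),("green",(50,100,40),(80,255,255),(205,240)),]:
        mm=cv2.inRange(hsv,lo,hi); b=np.zeros_like(mm); b[y-25:y+25,x-25:x+25]=1; ys,xs=np.nonzero(mm*b); print(nm,xs.min(),xs.max(),ys.min(),ys.max())
    # crops
    def crop(x,y,h=30,s=9): return cv2.resize(px[y-h:y+h,x-h:x+h],None,fx=4.4,fy=4.4,interpolation=cv2.INTER_CUBIC)
    t=np.vstack([np.hstack([crop(205,235),crop(318,233),crop(452,218)]),np.hstack([crop(209,115),crop(232,80),crop(231,149)])]); cv2.imwrite('pics/crops1.png',t); print(t.shape)
E
python3 meas.py
```

```text
fixed ((631.5687255859375, 139.46482849121094), 33.087364196777344) [631.33418064 138.87143865]
(np.float64(10.411170745660549), np.float64(0.5831241146251708), np.int64(189))
(np.float64(10.526497222846826), np.float64(0.7765768128028135), np.int64(161))
(np.float64(10.381556905980267), np.float64(0.8137643194646325), np.int64(98))
postA 231.14847161572052 80.16157205240175 229
postB 173.0810810810811 113.22522522522523 222
postC 230.2047619047619 148.38095238095238 210
orange 442 471 207 234
green 194 215 229 253
(528, 792, 3)
```

View pics/crops1.png

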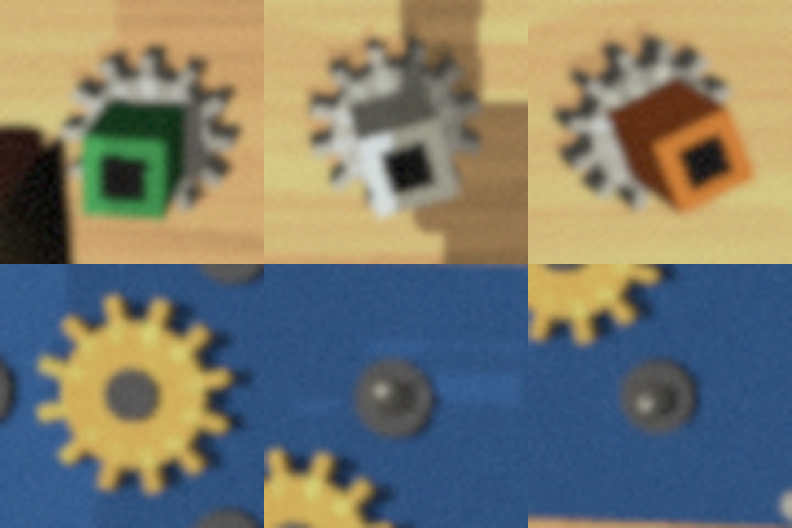

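```bash
python3 - <<'E'
from h import *
im=load("wrist")
def hub(nm,pts,ox,oy,x0,tag):
    p=np.array(pts,float); p=np.c_[ox+(p[:,0]-x0)/4.4-.4,oy+p[:,1]/4.4-.4]
    P=onz(im,p,58)[:,:2]; e=np.diff(np.vstack([P,P[:1]]),axis=0); L=np.hypot(*e.T); a=np.degrees(np.arctan2(e[:,1],e[:,0]))
    z=np.exp(4j*np.radians(a)).mean(); t=onz(im,[[ox+(tag[0]-x0)/4.4-.4,oy+tag[1]/4.4-.4]],58)[0,:2]
    print(nm,"c",P.mean(0).round(1),"tag",t.round(1),"L",L.round(1),"yaw mod90",(np.degrees(np.angle(z))/4%90).round(1),(a%90).round(1))
hub("green",[(84,137),(168,137),(164,217),(85,213)],175,205,0,(124,179))
hub("white",[(358,142),(435,118),(461,192),(383,216)],288,203,264,(408,167))
hub("orange",[(652,147),(728,108),(752,176),(684,212)],422,188,528,(706,161))
F=np.array([631.5,139.3]);phi=10.4
for nm,p in dict(A=(231.3,80.3),B=(173,113.2),C=(230.2,148.5)).items():
    P=onz(im,[p],22)[0,:2]; d=P-F; th=np.degrees(np.arctan2(d[1],d[0])); print(nm,P.round(1),"r",np.hypot(*d).round(1),"th",th.round(1),"psi",((2*th-phi+15)%30).round(1))
for nm,p,z in [("plate centre stripe top",(430,88),80),("plate low",(422,163),80),("stripe",(427,125),80),("stop end",(278,118),32),("readertop",(60,202),110),("padc",(94,184),4),("knob",(371,57),105),("bottlecap",(243,5),150)]:
    print(nm,onz(im,[p],z)[0].round(1))
E
```

```text
green c [431.9 155.2] tag [430.9 155.7] L [30.1 30.6 28.7 29. ] yaw mod90 87.2 [ 0.2 84.3 87.3 86.9]
white c [438.9 -29.1] tag [439.  -28.7] L [28.3 29.6 29.1 29.6] yaw mod90 18.8 [18.2 20.2 18.2 18.8]
orange c [ 464.9 -252.2] tag [ 464.9 -252.9] L [30.2 28.4 27.6 28.9] yaw mod90 28.9 [28.3 26.3 29.3 31.7]
A [681.2 107.4] r 59.0 th -32.7 psi 29.2
B [633.5 199.4] r 60.1 th 88.1 psi 0.8
C [578.3 112.1] r 59.7 th -152.9 psi 28.8
plate centre stripe top [ 668.1 -172.5   80. ]
plate low [ 564.  -169.5   80. ]
stripe [ 617.7 -172.2   80. ]
stop end [625.  37.  32.]
readertop [514.3 347.  110. ]
padc [519.2 350.2   4. ]
knob [703.3 -82.5 105. ]
bottlecap [753.1  74.9 150. ]
```

```bash
python3 -c "
from h import *
go([432,155.3,130],-92.8)"
```

```text
at [565.8  31.8 421.1] jaw -90.0 q6 1.6 d_m [ 0.2915 -0.1223  0.1339] rot [ 2.8 -0.   0.2] F [-0.5  0.2 -0.6] w 87.6 t 2.2
```

Emit:
carry_out --pt "0.04 -0.018 0.02 2.8 0 0" --pt "0.04 -0.018 0.02 0 0 0" --pt "0.04 -0.018 0.02 0 0 0" --pt "0.04 -0.018 0.02 0 0 0" --pt "0.04 -0.018 0.02 0 0 0" --pt "0.04 -0.018 0.02 0 0 0" --pt "0.03 -0.01 0.012 0 0 0" --pt "0 0 0 0 0 0"

```text
t: 3.2
ee_pos: [435.9, 156.1, 145.3]
orientation: [-2.207, 0.036, 2.196]
ft_force: [-0.0, -0.1, -0.2]
width: 88.2
```

```bash
python3 -c "
from h import *
go([432,155.3,130],-92.8)"
```

```text
at [435.9 156.1 145.3] jaw -92.1 q6 1.92 d_m [0.0153 0.001  0.004 ] rot [ 0.7 -0.3  0.2] F [-0.  -0.1 -0.2] w 88.2 t 3.2
```

Emit:
carry_out --pt "0.02 0.001 0.004 0.7 0 0" --pt "0.02 0 0 0 0 0" --pt "0.025 0 0 0 0 0" --pt "0.025 0 0 0 0 0" --pt "0.02 0 0 0 0 0" --pt "0.01 0 0 0 0 0" --pt "0 0 0 0 0 0" --pt "0 0 0 0 0 0"

```text
t: 4.2
ee_pos: [447.4, 155.4, 32.4]
orientation: [-2.222, 0.038, 2.167]
ft_force: [0.4, 0.2, 0.6]
width: 87.9
```

```bash
python3 -c "
from h import *
go([432,155.3,26],-92.8); cam('wrist','w2.png')"
```

```text
at [447.4 155.4  32.4] jaw -92.5 q6 1.92 d_m [0.006  0.0008 0.0155] rot [ 0.3 -1.4  0.6] F [0.4 0.2 0.6] w 87.9 t 4.2
```

View pics/w2.png

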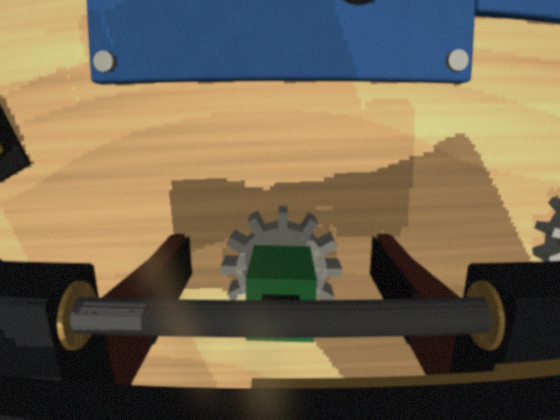

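Emit:
carry_out --pt "0.0 0 0.01 0.3 -1.4 0.6" --pt "0.004 0 0.008 0 0 0" --pt "0.002 0 0 0 0 0" --pt "0 0 0 0 0 0"

```text
t: 4.75
ee_pos: [428.3, 156.6, 27.0]
orientation: [-2.198, 0.054, 2.196]
ft_force: [0.6, -0.4, -0.1]
width: 88.1
```

```bash
python3 -c "
from h import *
go([432,155.3,26],-92.8)"
```

```text
at [428.3 156.6  27. ] jaw -92.8 q6 1.95 d_m [ 0.001   0.0011 -0.0037] rot [ 0. -0. -0.] F [ 0.6 -0.4 -0.1] w 88.1 t 4.75
```

Emit:
carry_out --pt "0.001 0.001 -0.0037 0 0 0" --pt "0 0 0 0 0 0"

```text
t: 5.0
ee_pos: [432.5, 155.4, 25.8]
orientation: [-2.198, 0.054, 2.196]
ft_force: [-0.2, -0.3, -0.3]
width: 87.7
```

```bash
python3 -c "
from h import *
go([432,155.3,26],-92.8)"
```

```text
at [432.5 155.4  25.8] jaw -92.8 q6 1.94 d_m [-0.0002  0.0002  0.0005] rot [ 0. -0. -0.] F [-0.2 -0.3 -0.3] w 87.7 t 5.0
```

Emit:
carry_out --pt "0 0 0 0 0 0" --pt "0 0 0 0 0 0" --pt "0 0 0 0 0 0" --pt "0 0 0 0 0 0" --pt "0 0 0 0 0 0" --pt "0 0 0 0 0 0" --grip 1

```text
t: 5.75
ee_pos: [432.6, 155.4, 25.9]
orientation: [-2.198, 0.054, 2.196]
ft_force: [0.6, 1.5, 0.2]
width: 31.0
```

```bash
python3 -c "
from h import *
go([682.1,107.1,150],-90.4);go([578.3,111.6,150],-90.4);"
```

```text
at [432.6 155.4  25.9] jaw -92.8 q6 1.94 d_m [-0.1239  0.0361 -0.2516] rot [-2.4 -0.  -0. ] F [0.6 1.5 0.2] w 31.0 t 5.75
at [432.6 155.4  25.9] jaw -92.8 q6 1.94 d_m [-0.124   0.0366 -0.1478] rot [-2.4 -0.  -0. ] F [0.6 1.5 0.2] w 31.0 t 5.75
```

Emit:
carry_out --pt "-0.04 0 0 0 0 0" --pt "-0.04 0 0 -2.4 0 0" --pt "-0.04 0.003 -0.02 0 0 0" --pt "-0.01 0.006 -0.04 0 0 0" --pt "0 0.008 -0.05 0 0 0" --pt "0 0.008 -0.05 0 0 0" --pt "0 0.007 -0.05 0 0 0" --pt "0 0 0 0 0 0"

```text
t: 6.75
ee_pos: [643.3, 120.1, 154.6]
orientation: [-2.211, 0.008, 2.231]
ft_force: [-0.1, 0.3, -4.0]
width: 29.6
```

```bash
python3 -c "
from h import *
go([682.1,107.1,80],-90.4)"
```

```text
at [643.3 120.1 154.6] jaw -90.2 q6 1.74 d_m [ 0.0743  0.0126 -0.0395] rot [ 0.2  0.5 -0.2] F [-0.1  0.3 -4. ] w 29.6 t 6.75
```

Emit:
carry_out --pt "0.0 0.006 -0.02 0 0.5 0" --pt "0.02 0.006 -0.019 0 0 0" --pt "0.025 0 0 0 0 0" --pt "0.02 0 0 0 0 0" --pt "0 0 0 0 0 0" --pt "0 0 0 0 0 0"

```text
t: 7.5
ee_pos: [676.3, 107.5, 83.6]
orientation: [2.209, -0.009, -2.233]
ft_force: [0.1, -0.2, -3.7]
width: 29.8
```

```bash
python3 -c "
from h import *
go([682.1,107.1,80],-90.4);cam('wrist','w3.png')"
```

```text
at [676.3 107.5  83.6] jaw -90.2 q6 1.72 d_m [ 0.0036  0.0004 -0.0059] rot [ 0.2  0.6 -0.3] F [ 0.1 -0.2 -3.7] w 29.8 t 7.5
```

View pics/w3.png

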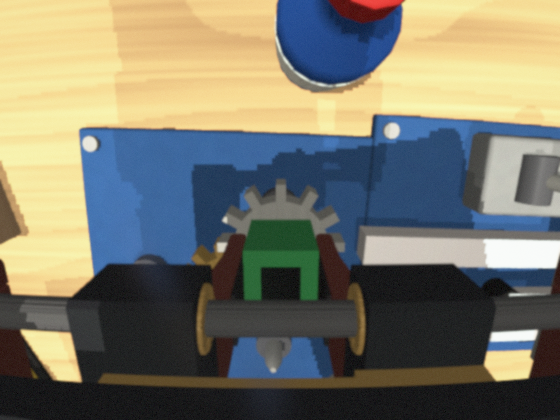

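Wrist view at post A: green gear held, hub centred (281), far top edge near row 252, tag at (281,283); the bottle is at (335,40), well clear. I'll check the gear's offset in the grip using the top face's far edge.

```bash
python3 - <<'E'
from h import *
im=load("wrist"); px=im["pixels"]
for x in (255,275,290,308): print(x,px[215:300:3,x,1])
print([ (y,px[y,236:326:4,1]) for y in (235,262)])
zt=83.6-26+58
for uv in ((282,250),(282,252),(282,254)): print(onz(im,[uv],zt).round(1))
print(onz(im,[(247,262),(316,262)],zt).round(1))
b=proj(im,[[676.3+15,107.5,zt]]);print(b)
E
```

```text
255 [125 118  75  77  77  77  76  77  74  73  75  78 102 105 105 104 106 105
 104 103 106 104 106 105 104 107 104 100  85]
275 [121 114  79  75  79  75  75  79  77  73  74  75  99 107 108 107 104  89
  25  19  23  22  22  26  18  20  22  22  30]
290 [121 114  76  74  74  74  74  77  77  74  75  75  98 104 108 108 107  94
  27  22  18  20  18  24  15  24  18  11  27]
308 [117 116  77  77  73  75  74  75  78  78  75  75 101 108 108 106 105 106
 107 106 106 106 106 105 109 107 103 107  87]
[(235, array([34, 37, 51, 81, 75, 75, 79, 76, 76, 76, 74, 74, 77, 76, 78, 78, 80,
       74, 75, 73, 79, 38, 42], dtype=uint8)), (262, array([ 29,  27,  98, 107, 103, 107, 105, 106, 108, 108, 105, 106, 108,
       105, 107, 110, 108, 106, 104, 109, 106,  24,  34], dtype=uint8))]
[[691.5 107.  115.6]]
[[690.6 107.  115.6]]
[[689.8 107.  115.6]]
[[686.5 120.8 115.6]
 [686.3  93.6 115.6]]
[[280.65089895 250.45649033]]
```

Emit:
carry_out --pt "0.003 0.0004 -0.006 0.2 0.6 -0.3" --pt "0 0 0 0 0 0" --pt "0 0 0 0 0 0"

```text
t: 7.92
ee_pos: [683.8, 107.3, 82.6]
orientation: [-2.221, 0.006, 2.213]
ft_force: [-0.3, -0.1, -3.4]
width: 29.9
```

```bash
python3 -c "
from h import *
go([682.1,107.1,80],-90.4)"
```

```text
at [683.8 107.3  82.6] jaw -90.4 q6 1.72 d_m [0.0026 0.0002 0.0017] rot [-0.  -0.2  0.1] F [-0.3 -0.1 -3.4] w 29.9 t 7.92
```

Emit:
carry_out --pt "0.004 0 0.002 0 -0.2 0" --pt "0.005 0 0 0 0 0" --pt "0.005 0 0 0 0 0" --pt "0 0 0 0 0 0"

```text
t: 8.43
ee_pos: [681.4, 107.3, 67.6]
orientation: [-2.217, 0.006, 2.218]
ft_force: [-0.7, -0.4, -3.5]
width: 29.7
```

```bash
python3 -c "
from h import *
go([682.1,107.1,66],-90.4)"
```

```text
at [681.4 107.3  67.6] jaw -90.4 q6 1.72 d_m [ 0.0016  0.0002 -0.0007] rot [-0.   0.   0.1] F [-0.7 -0.4 -3.5] w 29.7 t 8.43
```

Emit:
carry_out --pt "0.004 0 -0.0007 2 0 0" --pt "0.004 0 0 -3 0 0" --pt "0.004 0 0 2 0 0" --pt "0 0 0 0 0 0"

```text
t: 8.93
ee_pos: [682.3, 107.4, 54.6]
orientation: [-2.204, 0.034, 2.205]
ft_force: [-0.1, 0.7, -3.9]
width: 30.1
```

```bash
python3 -c "
from h import *
go([682.1,107.1,48],-90.4)"
```

```text
at [682.3 107.4  54.6] jaw -91.9 q6 1.74 d_m [0.0066 0.0003 0.0002] rot [-1.5  0.   0.1] F [-0.1  0.7 -3.9] w 30.1 t 8.93
```

Emit:
carry_out --pt "0.002 0 0 -1.5 0 0" --pt "0.002 0 0 1 0 0" --pt "0.002 0 0 -1 0 0" --pt "0.001 0 0 0 0 0" --pt "0 0 0 0 0 0"

```text
t: 9.55
ee_pos: [683.0, 107.5, 49.7]
orientation: [-2.219, 0.004, 2.217]
ft_force: [0.2, -0.6, -4.0]
width: 29.8
```

```bash
python3 -c "
from h import *
go([682.1,107.1,48],-90.4)"
```

```text
at [683.  107.5  49.7] jaw -90.3 q6 1.71 d_m [0.0017 0.0004 0.0009] rot [ 0.1 -0.   0.1] F [ 0.2 -0.6 -4. ] w 29.8 t 9.55
```

Emit:
carry_out --pt "0.0015 0 0.0008 0 0 0" --pt "0.001 0 0 0 0 0" --pt "0 0 0 0 0 0"

```text
t: 9.93
ee_pos: [683.1, 107.5, 49.6]
orientation: [-2.221, 0.003, 2.215]
ft_force: [-0.1, -0.1, -3.8]
width: 29.4
```

```bash
python3 -c "
from h import *
go([682.1,107.1,48],-90.4)"
```

```text
at [683.1 107.5  49.6] jaw -90.3 q6 1.71 d_m [0.0016 0.0004 0.001 ] rot [ 0.1 -0.2  0.1] F [-0.1 -0.1 -3.8] w 29.4 t 9.93
```

Emit:
carry_out --pt "0.003 0 0.001 0 0 0" --pt "0.002 0 0 0 0 0" --pt "0 0 0 0 0 0"

```text
t: 10.3
ee_pos: [683.6, 107.5, 49.7]
orientation: [-2.225, 0.003, 2.212]
ft_force: [0.3, 0.8, -3.9]
width: 29.8
```

```bash
python3 -c "
from h import *
go([682.1,107.1,48],-90.4)"
```

```text
at [683.6 107.5  49.7] jaw -90.3 q6 1.71 d_m [0.0017 0.0004 0.0015] rot [ 0.1 -0.3  0.1] F [ 0.3  0.8 -3.9] w 29.8 t 10.3
```

Emit:
carry_out --pt "0.005 0 0.001 0 0 0"

```text
t: 10.42
ee_pos: [685.2, 107.5, 48.6]
orientation: [-2.23, 0.002, 2.207]
ft_force: [-10.2, -3.9, 43.2]
width: 30.2
```

Emit:
carry_out --pt "0.005 0 0.001 1.5 0 0"

```text
t: 10.55
ee_pos: [685.9, 107.4, 48.4]
orientation: [-2.221, 0.031, 2.19]
ft_force: [-14.3, -3.8, 39.3]
width: 30.1
```

```bash
python3 -c "
from h import *
go([682.1,107.1,48],-90.4)"
```

```text
at [685.9 107.4  48.4] jaw -91.7 q6 1.74 d_m [0.0004 0.0004 0.0038] rot [-1.3 -0.8  0.1] F [-14.3  -3.8  39.3] w 30.1 t 10.55
```

Emit:
carry_out --pt "-0.002 0 0.003 -1.3 -0.8 0" --pt "0 0 0 0 0 0"

```text
t: 10.8
ee_pos: [683.5, 107.5, 50.9]
orientation: [-2.219, 0.005, 2.215]
ft_force: [0.4, 0.3, -3.5]
width: 30.2
```

Emit:
carry_out --pt "0 0 0 0 0 0" --pt "0 0 0 0 0 0" --pt "0 0 0 0 0 0" --pt "0 0 0 0 0 0" --grip 0.2

```text
t: 11.3
ee_pos: [683.5, 107.6, 49.3]
orientation: [-2.218, 0.005, 2.216]
ft_force: [0.5, -0.5, 0.1]
width: 66.4
```

Emit:
carry_out --pt "-0.03 0 0 0 0 0" --pt "-0.04 0 0 0 0 0" --pt "-0.05 0 0.01 0 0 0" --pt "-0.05 0 0.03 0 0 0" --pt "-0.05 0 0.05 0 0 0" --pt "-0.05 0 0.03 0 0 0" --pt "-0.03 0 0.02 0 0 0" --pt "0 0 0 0 0 0"

```text
t: 12.3
ee_pos: [545.9, 107.9, 351.6]
orientation: [-2.219, 0.005, 2.214]
ft_force: [1.2, 0.8, -0.8]
width: 70.2
```

```bash
python3 -c "
from h import *
go([439,-29,130],-71.2);cam('wrist','w4.png')"
```

```text
at [545.9 107.9 351.6] jaw -90.4 q6 1.75 d_m [0.221  0.1383 0.1063] rot [-19.2  -0.1   0.1] F [ 1.2  0.8 -0.8] w 70.2 t 12.3
```

View pics/w4.png

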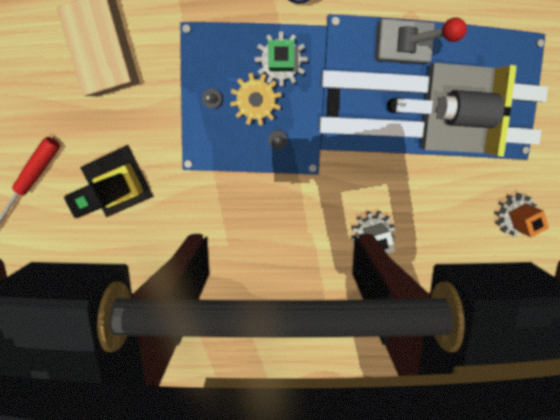

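Green is in mesh on post A: hub (281,55) beside the brass gear (256,99). Next I'll check its height by colour and confirm that orange (535,222) and white (375,237) have not moved.

```bash
python3 - <<'E'
from h import *
im=load("wrist");px=im["pixels"];hsv=cv2.cvtColor(px,cv2.COLOR_BGR2HSV)
m=cv2.inRange(hsv,(50,100,60),(80,255,255)); m[:, :255]=0; m[90:]=0
ys,xs=np.nonzero(m); print("green",xs.min(),xs.max(),ys.min(),ys.max())
print("seated proj corners", proj(im,[[682+sx*15,107.3+sy*15,80] for sx,sy in((1,1),(1,-1),(-1,-1),(-1,1))]).round(1).tolist())
print("unseated", proj(im,[[682+sx*15,107.3+sy*15,96] for sx,sy in((1,1),(-1,-1))]).round(1).tolist())
print("white tag proj",proj(im,[[439,-29,58]]).round(1),"orange",proj(im,[[465,-252.5,58]]).round(1))
b=cv2.resize(px[20:90,250:315],None,fx=6,fy=6,interpolation=cv2.INTER_CUBIC); c=cv2.resize(px[205:275,345:410],None,fx=6,fy=6,interpolation=cv2.INTER_CUBIC); cv2.imwrite('pics/c4.png',np.hstack([b,c]))
m2=cv2.inRange(px,(0,0,0),(50,50,50)); 
for n,(x0,x1,y0,y1) in dict(tagG=(270,292,42,66),tagO=(522,550,212,235)).items():
    ys,xs=np.nonzero(m2[y0:y1,x0:x1]); print(n,xs.mean()+x0,ys.mean()+y0,len(xs))
E
```

```text
green 268 294 40 68
seated proj corners [[267.5, 38.4], [293.7, 38.2], [293.8, 65.3], [267.8, 65.5]]
unseated [[266.9, 35.5], [294.3, 63.4]]
white tag proj [[381.9 243.9]] orange [[537.  223.7]]
tagG 280.43589743589746 52.94871794871795 78
tagO 537.2641509433962 223.8490566037736 53
```

Emit:
carry_out --pt "0.02 0.03 0.025 0 0 0" --pt "0.03 0.04 0.03 0 0 0" --pt "0.04 0.035 0.025 0 0 0" --pt "0.04 0.025 0.02 0 0 0" --pt "0.03 0.01 0.01 0 0 0" --pt "0.03 0 0 -10 0 0" --pt "0 0 0 -9 0 0" --pt "0 0 0 0 0 0" --grip 0

```text
t: 13.35
ee_pos: [428.4, -35.4, 142.5]
orientation: [2.029, 0.349, -2.061]
ft_force: [0.2, -1.6, -0.7]
width: 87.4
```

```bash
python3 -c "
from h import *
go([439,-29,100],-71.2);cam('wrist','w5.png')"
```

```text
at [428.4 -35.4 142.5] jaw -71.0 q6 1.13 d_m [ 0.0423 -0.0022 -0.0127] rot [0.2 0.8 0.5] F [ 0.2 -1.6 -0.7] w 87.4 t 13.35
```

Now I'll use that close picture to check the white hub.

```bash
python3 - <<'E'
from h import *
im=load("wrist"); px=im["pixels"]
print(proj(im,[[439,-29,58]]+[[439+21.2*np.cos(np.radians(a)),-29+21.2*np.sin(np.radians(a)),58] for a in (18.8+45,18.8+135,18.8-45,18.8-135)]).round(0).tolist())
cv2.imwrite('pics/c5.png',cv2.resize(px[180:380,160:400],None,fx=2.5,fy=2.5))
E
```

```text
[[278.0, 191.0], [257.0, 169.0], [257.0, 211.0], [300.0, 170.0], [299.0, 211.0]]
```

View pics/c5.png

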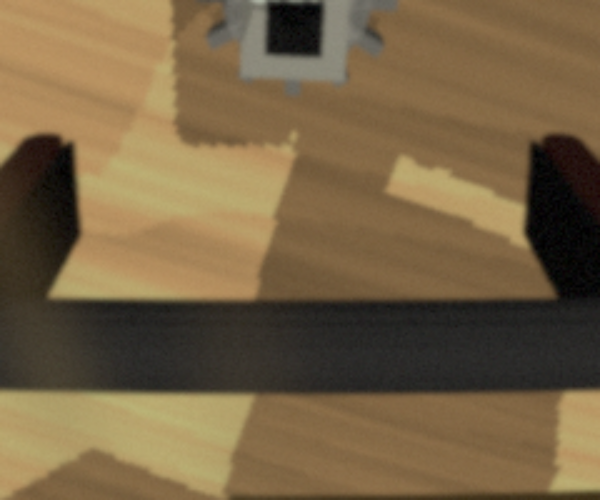

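White sits exactly where expected: tag (278,191), edges square to the jaws. Descending.

Emit:
carry_out --pt "0.0 -0.002 -0.012 0.2 0.8 0.5" --pt "0.02 0 0 0 0 0" --pt "0.025 0 0 0 0 0" --pt "0.025 0 0 0 0 0" --pt "0.02 0 0 0 0 0" --pt "0.005 0 0 0 0 0" --pt "0 0 0 0 0 0"

```text
t: 14.28
ee_pos: [447.6, -27.4, 46.5]
orientation: [2.064, 0.321, -2.038]
ft_force: [0.2, 0.2, 0.4]
width: 87.7
```

```bash
python3 -c "
from h import *
go([439,-29,26],-71.2)"
```

```text
at [447.6 -27.4  46.5] jaw -72.0 q6 1.17 d_m [ 0.0204 -0.0012  0.009 ] rot [-0.8 -0.7 -0.3] F [0.2 0.2 0.4] w 87.7 t 14.28
```

Emit:
carry_out --pt "0.01 -0.001 0.009 -0.8 -0.7 -0.3" --pt "0.011 0 0.001 0 0 0" --pt "0.002 0 0 0 0 0" --pt "0 0 0 0 0 0"

```text
t: 14.78
ee_pos: [438.5, -29.8, 23.3]
orientation: [2.046, 0.337, -2.042]
ft_force: [-1.0, 0.2, 0.1]
width: 87.7
```

```bash
python3 -c "
from h import *
go([439,-29,26],-71.2)"
```

```text
at [438.5 -29.8  23.3] jaw -71.2 q6 1.15 d_m [-0.0027 -0.0006 -0.0007] rot [-0.  -0.1 -0.1] F [-1.   0.2  0.1] w 87.7 t 14.78
```

Emit:
carry_out --pt "-0.0027 -0.0006 -0.0007 0 0 0" --pt "0 0 0 0 0 0"

```text
t: 15.02
ee_pos: [439.4, -28.9, 26.4]
orientation: [2.047, 0.337, -2.041]
ft_force: [-0.2, -0.6, 0.4]
width: 88.1
```

Emit:
carry_out --pt "0 0 0 0 0 0" --pt "0 0 0 0 0 0" --pt "0 0 0 0 0 0" --pt "0 0 0 0 0 0" --pt "0 0 0 0 0 0" --pt "0 0 0 0 0 0" --pt "0 0 0 0 0 0" --grip 1

```text
t: 15.9
ee_pos: [439.6, -28.9, 26.8]
orientation: [2.047, 0.336, -2.04]
ft_force: [-0.5, 0.5, 0.2]
width: 30.2
```

```bash
python3 -c "
from h import *
go([634.1,199.2,130],-60.4)"
```

```text
at [439.6 -28.9  26.8] jaw -71.3 q6 1.15 d_m [-0.1027 -0.1534 -0.2578] rot [-10.9  -0.2  -0.1] F [-0.5  0.5  0.2] w 30.2 t 15.9
```

Emit:
carry_out --pt "-0.04 0 0 0 0 0" --pt "-0.04 0 0 0 0 0" --pt "-0.03 -0.01 -0.02 0 0 0" --pt "-0.01 -0.025 -0.045 0 0 0" --pt "0 -0.03 -0.05 0 0 0" --pt "0 -0.03 -0.05 0 0 0" --pt "0 -0.03 -0.05 0 0 0" --pt "0 -0.02 -0.03 0 0 0"

```text
t: 16.9
ee_pos: [625.7, 191.6, 147.7]
orientation: [2.043, 0.334, -2.051]
ft_force: [-0.4, 0.2, -2.1]
width: 30.4
```

```bash
python3 -c "
from h import *
go([634.1,199.2,90],-60.4)"
```

```text
at [625.7 191.6 147.7] jaw -71.5 q6 1.53 d_m [ 0.0576 -0.0045 -0.0106] rot [-11.1   0.2   0.1] F [-0.4  0.2 -2.1] w 30.4 t 16.9
```

Emit:
carry_out --pt "0.015 -0.003 -0.008 0 0.2 0" --pt "0.02 0 0 -6 0 0" --pt "0.02 0 0 -5 0 0" --pt "0 0 0 0 0 0" --pt "0 0 0 0 0 0"

```text
t: 17.52
ee_pos: [628.8, 195.9, 86.0]
orientation: [1.921, 0.513, -1.938]
ft_force: [0.1, 0.3, -2.1]
width: 30.0
```

```bash
python3 -c "
from h import *
go([634.1,199.2,78],-60.4);im=cam('wrist','w6.png')
px=im['pixels']
for x in (265,295): print(px[225:290:2,x].max(1))
o=ctrl.get_obs(); p=np.array(o['ee_pos']); zt=p[2]-26.6+58; R=R0()
print('centred far edge', proj(im,[p+[0,0,zt-p[2]]-R[:,2]*15, p+[0,0,zt-p[2]]-R[:,2]*14]))
"
```

```text
at [628.8 195.9  86. ] jaw -60.2 q6 1.33 d_m [ 0.008  -0.0003 -0.0063] rot [0.2 0.5 0.1] F [ 0.1  0.3 -2.1] w 30.0 t 17.52
[112 114 116 113 113 113 115 111 112 110 114 115 120 151 163 164 164 165
 164 164 159  98  31  32  28  31  30  29  33  31  34  29  25]
[114 114 113 112 111 113 112 115 112 115 113 112 113 140 162 165 165 166
 165 167 162 140  40  13  24  23  21  16  16  21  21  22  25]
centred far edge [[280.78149155 250.10214349]
 [280.78223306 252.47914567]]
```

Emit:
carry_out --pt "0.002 0 -0.0055 0.2 0.5 0" --pt "0 0 0 0 0 0" --pt "0.005 0 0 0 0 0" --pt "0 0 0 0 0 0"

```text
t: 18.08
ee_pos: [634.8, 198.7, 80.6]
orientation: [1.937, 0.511, -1.93]
ft_force: [0.4, 0.1, -2.6]
width: 29.9
```

```bash
python3 -c "
from h import *
go([634.1,199.2,66],-60.4)"
```

```text
at [634.8 198.7  80.6] jaw -60.5 q6 1.34 d_m [ 0.0146 -0.0008  0.0004] rot [-0.1 -0.2  0.1] F [ 0.4  0.1 -2.6] w 29.9 t 18.07
```

Emit:
carry_out --pt "0.006 -0.0008 0.0005 0 -0.2 0" --pt "0.006 0 0 0 0 0" --pt "0.004 0 0 2 0 0" --pt "0 0 0 -2 0 0"

```text
t: 18.58
ee_pos: [633.7, 199.3, 63.1]
orientation: [1.933, 0.509, -1.934]
ft_force: [0.6, 0.5, -2.2]
width: 29.7
```

```bash
python3 -c "
from h import *
go([634.1,199.2,60],-60.4)"
```

```text
at [633.7 199.3  63.1] jaw -60.6 q6 1.34 d_m [ 0.0031  0.0003 -0.0003] rot [-0.2  0.   0.1] F [ 0.6  0.5 -2.2] w 29.7 t 18.57
```

Underside is at about 36.5 mm, already between the teeth with no contact force. I'll keep lowering and rocking.

Emit:
carry_out --pt "0.004 0 0 2 0 0" --pt "0.004 0 0 -3 0 0" --pt "0.003 0 0 2 0 0" --pt "0 0 0 -1 0 0"

```text
t: 19.08
ee_pos: [633.9, 199.3, 51.5]
orientation: [1.937, 0.504, -1.938]
ft_force: [-0.1, 0.7, -2.2]
width: 29.9
```

```bash
python3 -c "
from h import *
go([634.1,199.2,48.6],-60.4)"
```

```text
at [633.9 199.3  51.5] jaw -60.9 q6 1.35 d_m [ 0.0029  0.0002 -0.0001] rot [-0.5 -0.   0.1] F [-0.1  0.7 -2.2] w 29.9 t 19.07
```

Emit:
carry_out --pt "0.003 0 0 0.5 0 0" --pt "0.002 0 0 -1 0 0"

```text
t: 19.32
ee_pos: [634.5, 199.5, 48.7]
orientation: [1.934, 0.51, -1.932]
ft_force: [-7.7, -2.0, 24.7]
width: 30.1
```

```bash
python3 -c "
from h import *
go([634.1,199.2,48.6],-60.4)"
```

```text
at [634.5 199.5  48.7] jaw -60.5 q6 1.34 d_m [0.0001 0.     0.0005] rot [-0.1 -0.1  0.1] F [-7.7 -2.  24.7] w 30.1 t 19.32
```

Emit:
carry_out --pt "-0.001 0 0 0 0 0" --pt "0 0 0 0 0 0"

```text
t: 19.58
ee_pos: [634.9, 199.6, 50.4]
orientation: [1.936, 0.509, -1.932]
ft_force: [1.0, 1.3, -1.9]
width: 29.8
```

Emit:
carry_out --pt "0 0 0 0 0 0" --pt "0 0 0 0 0 0" --pt "0 0 0 0 0 0" --pt "0 0 0 0 0 0" --grip 0.2

```text
t: 20.08
ee_pos: [635.4, 199.7, 50.4]
orientation: [1.937, 0.509, -1.931]
ft_force: [0.0, 1.2, 0.0]
width: 66.5
```

Emit:
carry_out --pt "-0.03 0 0 0 0 0" --pt "-0.04 0 0 0 0 0" --pt "-0.05 0 0 0 0 0" --pt "-0.04 0.03 0.01 0 0 0" --pt "0 0.05 0.02 0 0 0" --pt "0 0.05 0.02 0 0 0" --pt "0 0.05 0.02 0 0 0" --pt "0 0.05 0.02 0 0 0"

```text
t: 21.08
ee_pos: [671.1, -47.8, 216.1]
orientation: [1.934, 0.513, -1.924]
ft_force: [-0.2, -0.1, -0.0]
width: 70.4
```

```bash
python3 -c "
from h import *
go([465,-252.5,200],-61.1); im=cam('wrist','w7.png'); print(proj(im,[[634.1,199.2,80],[465,-252.5,58]]))"
```

```text
at [671.1 -47.8 216.1] jaw -60.2 q6 0.96 d_m [0.0148 0.0753 0.2806] rot [ 0.9 -0.3 -0. ] F [-0.2 -0.1 -0. ] w 70.4 t 21.07
[[  9.06831253  91.3221569 ]
 [345.72362534 426.85925251]]
```

Emit:
carry_out --pt "0 0.012 0.045 0 0 0" --pt "0 0.012 0.045 0 0 0" --pt "0 0.012 0.045 0 0 0" --pt "0 0.012 0.045 0 0 0" --pt "0 0.012 0.045 0 0 0" --pt "0.01 0.012 0.045 0 0 0" --pt "0.02 0.01 0.035 0 0 0" --pt "0.02 0 0.01 0 0 0" --grip 0

```text
t: 22.12
ee_pos: [433.2, -289.3, 165.6]
orientation: [1.941, 0.499, -1.92]
ft_force: [0.4, 0.0, -0.0]
width: 87.8
```

```bash
python3 - <<'E'
from h import *
go([465,-252.5,100],-61.1); im=cam('wrist','w8.png'); print(proj(im,[[465,-252.5,58]]))
cv2.imwrite('pics/c8.png',im['pixels'][120:380,100:460])
E
```

```text
at [ 433.2 -289.3  165.6] jaw -60.6 q6 0.44 d_m [ 0.0658 -0.0171 -0.0453] rot [ 0.5 -0.5 -0.6] F [ 0.4  0.  -0. ] w 87.8 t 22.12
[[257.26874082 142.67936965]]
```

View pics/c8.png

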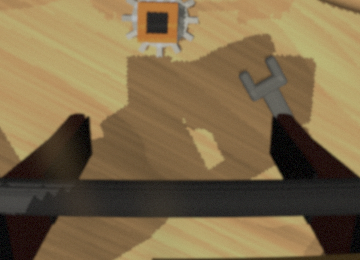

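```bash
python3 - <<'E'
from h import *
im=load('wrist'); px=im['pixels']; hsv=cv2.cvtColor(px,cv2.COLOR_BGR2HSV)
m=cv2.inRange(hsv,(3,160,120),(14,255,255)); m[:110]=0;m[180:]=0;m[:,:225]=0;m[:,290:]=0
c=max(cv2.findContours(m,cv2.RETR_EXTERNAL,cv2.CHAIN_APPROX_NONE)[0],key=cv2.contourArea)
P=onz(im,c.reshape(-1,2),58)[:,:2]; r=cv2.minAreaRect(P.astype(np.float32)); print(r)
P=onz(im,[(350,200),(385,178),(395,215),(372,240)],8); print(P.round(0))
a=np.radians(-61);print("fingers",np.array([465,-252.5])+57*np.array([np.cos(a),np.sin(a)]))
E
```

```text
((458.2333984375, -255.490234375), (6.775871753692627, 27.963239669799805), 29.271055221557617)
[[ 456. -352.    8.]
 [ 490. -369.    8.]
 [ 465. -397.    8.]
 [ 434. -391.    8.]]
fingers [ 492.63414835 -302.35332331]
```

Emit:
carry_out --pt "0.005 -0.01 -0.025 0.3 -0.5 -0.6" --pt "0.015 -0.007 -0.02 0 0 0" --pt "0.02 0 0 0 0 0" --pt "0.025 0 0 0 0 0" --pt "0.025 0 0 0 0 0" --pt "0.02 0 0 0 0 0" --pt "0 0 0 0 0 0"

```text
t: 23.05
ee_pos: [466.6, -248.6, 52.8]
orientation: [1.935, 0.505, -1.938]
ft_force: [0.5, -0.4, 0.5]
width: 87.7
```

```bash
python3 -c "
from h import *
go([465,-252.5,26],-60.9)"
```

```text
at [ 466.6 -248.6   52.8] jaw -60.9 q6 0.55 d_m [0.0268 0.0027 0.0032] rot [0.  0.1 0.1] F [ 0.5 -0.4  0.5] w 87.7 t 23.05
```

Emit:
carry_out --pt "0.012 0.0027 0.0032 0 0 0" --pt "0.012 0 0 0 0 0" --pt "0.003 0 0 0 0 0" --pt "0 0 0 0 0 0"

```text
t: 23.55
ee_pos: [466.6, -253.3, 26.1]
orientation: [1.937, 0.503, -1.935]
ft_force: [0.5, -0.1, -0.1]
width: 88.0
```

```bash
python3 -c "
from h import *
go([465,-252.5,26],-60.9)"
```

```text
at [ 466.6 -253.3   26.1] jaw -60.9 q6 0.54 d_m [ 0.0001 -0.0015  0.001 ] rot [ 0. -0. -0.] F [ 0.5 -0.1 -0.1] w 88.0 t 23.55
```

Emit:
carry_out --pt "0 -0.0015 0.0013 0 0 0" --pt "0 0 0 0 0 0"

```text
t: 23.8
ee_pos: [464.8, -252.7, 26.6]
orientation: [1.937, 0.502, -1.934]
ft_force: [0.1, -0.0, -0.0]
width: 87.9
```

Emit:
carry_out --pt "0 0 0 0 0 0" --pt "0 0 0 0 0 0" --pt "0 0 0 0 0 0" --pt "0 0 0 0 0 0" --pt "0 0 0 0 0 0" --pt "0 0 0 0 0 0" --pt "0 0 0 0 0 0" --grip 1

```text
t: 24.68
ee_pos: [465.1, -252.8, 27.0]
orientation: [1.937, 0.502, -1.934]
ft_force: [-0.2, 0.2, 1.3]
width: 29.8
```

Emit:
carry_out --pt "-0.04 0 0 0 0 0" --pt "-0.04 0 0 0 0 0" --pt "-0.04 0 0 0 0 0" --pt "-0.01 -0.03 -0.02 0 0 0" --pt "0 -0.04 -0.03 0 0 0" --pt "0 -0.04 -0.03 0 0 0" --pt "0 -0.04 -0.03 0 0 0" --pt "0 -0.04 -0.03 0 0 0"

```text
t: 25.68
ee_pos: [493.5, -14.5, 159.1]
orientation: [1.94, 0.498, -1.942]
ft_force: [0.7, 0.1, -2.6]
width: 30.2
```

```bash
python3 -c "
from h import *
go([578.3,111.6,120],-60.4)"
```

```text
at [493.5 -14.5 159.1] jaw -61.3 q6 1.01 d_m [ 0.0391 -0.0698 -0.135 ] rot [-0.9  0.   0.1] F [ 0.7  0.1 -2.6] w 30.2 t 25.68
```

Emit:
carry_out --pt "0 -0.02 -0.035 -0.9 0 0" --pt "0 -0.025 -0.045 0 0 0" --pt "0.01 -0.02 -0.04 0 0 0" --pt "0.02 -0.004 -0.012 0 0 0" --pt "0.02 0 0 0 0 0" --pt "0.01 0 0 0 0 0" --pt "0 0 0 0 0 0" --pt "0 0 0 0 0 0"

```text
t: 26.68
ee_pos: [573.8, 118.9, 95.1]
orientation: [1.922, 0.518, -1.933]
ft_force: [-0.2, -0.8, -3.2]
width: 30.0
```

```bash
python3 -c "
from h import *
go([578.3,111.6,78],-60.4)
im=cam('wrist','w9.png')
px=im['pixels']
for x in (265,295): print(px[225:290:2,x].max(1))
o=ctrl.get_obs(); p=np.array(o['ee_pos']); zt=p[2]-26.8+58; R=R0()
print('centred far edge', proj(im,[p+[0,0,zt-p[2]]-R[:,2]*15, p+[0,0,zt-p[2]]-R[:,2]*14]))
"
```

```text
at [573.8 118.9  95.1] jaw -60.0 q6 1.23 d_m [ 0.0171  0.0086 -0.0004] rot [0.4 0.3 0.2] F [-0.2 -0.8 -3.2] w 30.0 t 26.68
[122 123 120 122 120 125 124 125 123 120 126 129 167 175 177 175 174 177
 177 171 104  27  26  30  30  32  29  36  31  26  27  29  30]
[118 124 123 122 122 124 123 123 121 122 121 127 160 179 177 176 176 175
 177 175 117  27  21  22  25  14  26  31  13  17  17  21  20]
centred far edge [[280.86940205 249.36033447]
 [280.86946156 251.73832316]]
```

Emit:
carry_out --pt "0.006 0.0085 0 0.4 0.3 0.2" --pt "0.004 0 0 0 0 0" --pt "0 0 0 0 0 0"

```text
t: 27.1
ee_pos: [579.2, 110.4, 85.9]
orientation: [1.936, 0.508, -1.928]
ft_force: [-0.3, 0.2, -3.7]
width: 29.9
```

```bash
python3 -c "
from h import *
go([578.3,111.6,66],-60.4)"
```

```text
at [579.2 110.4  85.9] jaw -60.5 q6 1.22 d_m [ 0.0199 -0.0015  0.0003] rot [-0.1 -0.2 -0.1] F [-0.3  0.2 -3.7] w 29.9 t 27.1
```

Emit:
carry_out --pt "0.006 -0.0012 0.0003 0 -0.2 0" --pt "0.007 0 0 0 0 0" --pt "0.006 0 0 0 0 0" --pt "0 0 0 0 0 0"

```text
t: 27.6
ee_pos: [578.0, 111.5, 65.3]
orientation: [1.931, 0.507, -1.932]
ft_force: [1.1, 0.3, -2.5]
width: 29.8
```

```bash
python3 -c "
from h import *
go([578.3,111.6,66],-60.4)"
```

```text
at [578.  111.5  65.3] jaw -60.5 q6 1.23 d_m [-0.0007  0.0001 -0.0003] rot [-0.1  0.  -0.1] F [ 1.1  0.3 -2.5] w 29.8 t 27.6
```

Emit:
carry_out --pt "0.004 0 0 2 0 0" --pt "0.005 0 0 -3 0 0" --pt "0.004 0 0 1.5 0 0" --pt "0 0 0 0 0 0"

```text
t: 28.1
ee_pos: [578.2, 111.8, 51.7]
orientation: [1.941, 0.494, -1.942]
ft_force: [-0.6, -0.9, -3.0]
width: 30.0
```

```bash
python3 -c "
from h import *
go([578.3,111.6,48.8],-60.4)"
```

```text
at [578.2 111.8  51.7] jaw -61.4 q6 1.24 d_m [ 0.0029  0.0002 -0.    ] rot [-1.   0.  -0.1] F [-0.6 -0.9 -3. ] w 30.0 t 28.1
```

Emit:
carry_out --pt "0.003 0 0 -1 0 0" --pt "0.002 0 0 0.5 0 0"

```text
t: 28.35
ee_pos: [578.8, 111.9, 48.9]
orientation: [1.937, 0.501, -1.935]
ft_force: [-11.2, -0.5, 31.9]
width: 29.4
```

Emit:
carry_out --pt "-0.001 0 0 0 0 0" --pt "0 0 0 0 0 0"

```text
t: 28.6
ee_pos: [579.3, 112.0, 50.7]
orientation: [1.938, 0.501, -1.934]
ft_force: [0.3, -0.3, -3.2]
width: 29.9
```

Emit:
carry_out --pt "0 0 0 0 0 0" --pt "0 0 0 0 0 0" --pt "0 0 0 0 0 0" --pt "0 0 0 0 0 0" --grip 0.2

```text
t: 29.1
ee_pos: [579.9, 112.1, 50.8]
orientation: [1.939, 0.501, -1.932]
ft_force: [0.5, -0.7, -0.0]
width: 66.7
```

Emit:
carry_out --pt "-0.03 0 0 0 0 0" --pt "-0.04 0 0 0 0 0" --pt "-0.05 0 0 0 0 0" --pt "-0.05 0.03 0.01 0 0 0" --pt "-0.05 0.04 0.01 0 0 0" --pt "-0.05 0.04 0.02 0 0 0" --pt "-0.02 0.04 0.02 0 0 0" --pt "0 0.02 0.01 0 0 0"

```text
t: 30.1
ee_pos: [600.6, -68.4, 343.8]
orientation: [1.935, 0.502, -1.93]
ft_force: [-0.0, 0.3, 0.1]
width: 70.0
```

```bash
python3 -c "
from h import *
go([610,-235,200],-92.5); im=cam('wrist','w10.png')"
```

```text
at [600.6 -68.4 343.8] jaw -60.6 q6 0.93 d_m [0.1443 0.1491 0.0737] rot [31.9 -0.2 -0.2] F [-0.   0.3  0.1] w 70.0 t 30.1
```

View pics/w10.png

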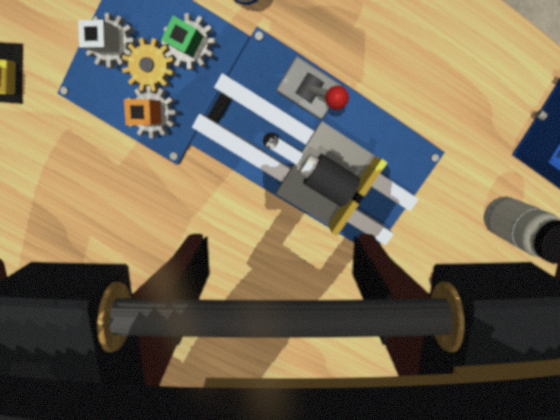

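All three gears are on their axles: white (92,35), green (183,38), orange (140,113). The push plate runs from (380,163) to (337,225) with its stripe at (361,195), and the rails run from (222,82)/(200,121) to (411,200)/(388,237). The brown jar (520,220) is behind and to the right.

```bash
python3 - <<'E'
from h import *
im=load('wrist'); px=im['pixels']; hsv=cv2.cvtColor(px,cv2.COLOR_BGR2HSV)
F=np.array([631.5,139.3])
for n,p in dict(A=(682.1,107.1),B=(634.1,199.2),C=(578.3,111.6)).items(): print(n,"tag@80",proj(im,[[*p,80]]).round(1),"@96",proj(im,[[*p,96]]).round(1))
m2=cv2.inRange(px,(0,0,0),(60,60,60))
for n,(x,y) in dict(A=(181,37),B=(91,34),C=(138,113)).items():
    ys,xs=np.nonzero(m2[y-9:y+10,x-9:x+10]); print(n,(xs.mean()+x-9).round(1),(ys.mean()+y-9).round(1),len(xs))
m=cv2.inRange(hsv,(20,100,60),(35,255,255)); m[:,:325]=0;m[:,395:]=0;m[:150]=0;m[240:]=0
ys,xs=np.nonzero(m); print(len(xs)); P=onz(im,np.c_[xs,ys],80)[:,:2]
r=cv2.minAreaRect(P.astype(np.float32)); print("plate rect",r, cv2.boxPoints(r).round(1).tolist())
R=onz(im,[(222,82),(411,200),(200,121),(388,237)],32)[:,:2]; print("rails",R.round(1), [np.degrees(np.arctan2(*(R[i]-R[i+1])[::-1])).round(1) for i in (0,2)])
print("stripe",onz(im,[(361,195)],80).round(1),"jar",onz(im,[(500,205),(550,235)],60).round(0), "knob",onz(im,[(336,97)],105).round(0))
u=np.array([np.cos(np.radians(87.5)),np.sin(np.radians(87.5))]); n=np.array([u[1],-u[0]])
for q in (*R,*P[[0,-1]]): print("off",(q-F)@n.round(3),(q-F)@u)
cv2.imwrite('pics/c10.png',cv2.resize(px[70:250,190:420],None,fx=3,fy=3,interpolation=cv2.INTER_CUBIC))
E
```

```text
A tag@80 [[179.1  32.7]] @96 [[175.2  29.5]]
B tag@80 [[90.9 33.5]] @96 [[83.8 30.6]]
C tag@80 [[137.  112.8]] @96 [[131.7 112.9]]
A 178.6 34.2 130
B 90.4 33.0 113
C 136.7 111.9 109
1112
plate rect ((618.44677734375, -175.06619262695312), (103.03788757324219, 89.20745086669922), 28.986129760742188) [[551.7999877929688, -161.0], [595.0, -239.0], [685.0999755859375, -189.10000610351562], [641.9000244140625, -111.0999984741211]]
rails [[ 657.2   47.4]
 [ 647.1 -251. ]
 [ 599.8   49.9]
 [ 586.2 -252.7]] [np.float64(88.1), np.float64(87.4)]
stripe [[ 622.7 -170.7   80. ]] jar [[ 703. -351.   60.]
 [ 707. -447.   60.]] knob [[704. -81. 105.]]
off 29.681646286331926 -90.71821786328276
off 32.733689836433356 -389.27015433295946
off -27.769633727621112 -90.69513966147282
off -28.033019710160527 -393.62801597897163
off 50.62442047958973 -297.45898724802953
off -19.820040686153845 -379.5808430605362
```

View pics/c10.png

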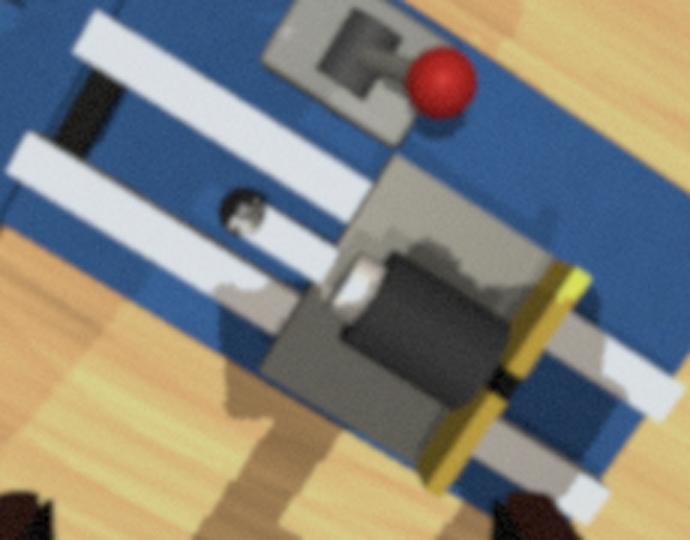

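Emit:
carry_out --pt "0 0 0 10 0 0" --pt "0 0 0 10 0 0" --pt "0 0 0 10 0 0" --pt "0 0.04 0 2 0 0" --pt "0 0.05 0 0 0 0" --pt "0 0.05 0 0 0 0" --pt "0.02 0.03 0 0 0 0" --pt "0 0 0 0 0 0" --grip 1

```text
t: 31.15
ee_pos: [589.3, -242.1, 320.8]
orientation: [-2.189, 0.073, 2.19]
ft_force: [-0.7, 0.9, 1.2]
width: 0.7
```

```bash
python3 -c "
from h import *
go([617,-235,120],-92.5)"
```

```text
at [ 589.3 -242.1  320.8] jaw -93.7 q6 1.23 d_m [ 0.2008 -0.0093 -0.0273] rot [-1.2  0.  -0.1] F [-0.7  0.9  1.2] w 0.7 t 31.15
```

Emit:
carry_out --pt "0.03 -0.009 -0.027 -1.2 0 0" --pt "0.05 0 0 0 0 0" --pt "0.05 0 0 0 0 0" --pt "0.05 0 0 0 0 0" --pt "0.04 0 0 0 0 0" --pt "0.03 0 0 0 0 0" --pt "0.01 0 0 0 0 0" --pt "0 0 0 0 0 0"

```text
t: 32.15
ee_pos: [624.2, -225.9, 59.3]
orientation: [-2.211, 0.044, 2.195]
ft_force: [-0.4, 0.9, -0.5]
width: 0.1
```

```bash
python3 -c "
from h import *
go([617,-225,50],-92.5)"
```

```text
at [ 624.2 -225.9   59.3] jaw -92.2 q6 1.24 d_m [ 0.0093 -0.0007  0.0073] rot [ 0.3 -0.4 -0.1] F [-0.4  0.9 -0.5] w 0.1 t 32.15
```

Emit:
carry_out --pt "0.008 0 0.007 0.3 -0.4 0" --pt "0 -0.01 0 0 0 0" --pt "0 -0.015 0 0 0 0" --pt "0 -0.01 0 0 0 0" --pt "0 -0.01 0 0 0 0"

```text
t: 32.78
ee_pos: [621.7, -178.8, 55.3]
orientation: [-2.209, 0.053, 2.194]
ft_force: [0.2, -4.5, -1.3]
width: 0.4
```

```bash
python3 -c "
from h import *
go([619,-130,50],-92.5)"
```

```text
at [ 621.7 -178.8   55.3] jaw -92.5 q6 1.32 d_m [ 0.0051 -0.0487  0.0048] rot [-0.  -0.4 -0.2] F [ 0.2 -4.5 -1.3] w 0.4 t 32.77
```

Emit:
carry_out --pt "0.002 -0.012 0.002 0 -0.4 -0.2" --pt "0 -0.014 0 0 0 0" --pt "0 -0.014 0 0 0 0" --pt "0 -0.014 0 0 0 0"

```text
t: 33.28
ee_pos: [623.9, -124.5, 54.8]
orientation: [-2.207, 0.053, 2.197]
ft_force: [1.0, -4.8, 1.3]
width: 0.4
```

```bash
python3 -c "
from h import *
go([622,-80,52],-92.5)"
```

```text
at [ 623.9 -124.5   54.8] jaw -92.5 q6 1.4 d_m [ 0.0026 -0.0444  0.0038] rot [ 0.  -0.3 -0.3] F [ 1.  -4.8  1.3] w 0.4 t 33.27
```

Emit:
carry_out --pt "0.002 -0.012 0.002 0 -0.3 -0.3" --pt "0 -0.014 0 0 0 0" --pt "0 -0.012 0 0 0 0" --pt "0 -0.01 0 0 0 0"

```text
t: 33.78
ee_pos: [625.6, -74.3, 54.2]
orientation: [-2.204, 0.048, 2.199]
ft_force: [1.3, -3.9, 2.1]
width: 0.4
```

Emit:
carry_out --pt "0 -0.006 0 0 0 0" --pt "0 -0.006 0 0 0 0"

```text
t: 34.02
ee_pos: [626.1, -61.3, 54.2]
orientation: [-2.205, 0.048, 2.2]
ft_force: [-0.5, -5.6, 1.7]
width: 0.7
```

```bash
python3 - <<'E'
from h import *
go([624,-60,52],-92.5)
for n in ('scene','side'): cam(n,n+'1.png')
im=load('scene'); px=im['pixels']
cv2.imwrite('pics/c11.png',np.hstack([cv2.resize(px[190:300,170:390],None,fx=1.8*1,fy=1.8),cv2.resize(load('side')['pixels'][150:300,200:360],(int(160*1.32),198))]))
E
```

```text
at [626.1 -61.3  54.2] jaw -92.3 q6 1.5 d_m [ 0.0022 -0.0012  0.0022] rot [ 0.2 -0.1 -0.1] F [-0.5 -5.6  1.7] w 0.7 t 34.02
```

View pics/c11.png

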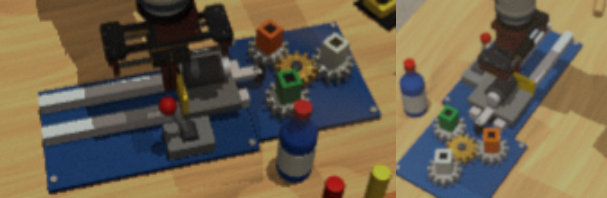

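The carriage is nearly at the end of the rail, with the gears in place behind it. I'll continue gently until it meets the stop.

Emit:
carry_out --pt "0 -0.005 0.002 0 0 0" --pt "0 -0.005 0 0 0 0" --pt "0 -0.005 0 0 0 0"

```text
t: 34.5
ee_pos: [625.4, -48.1, 54.8]
orientation: [-2.209, 0.05, 2.2]
ft_force: [-5.5, -30.0, 12.4]
width: 0.4
```

Emit:
carry_out --pt "0 -0.004 0 0 0 0" --pt "0 -0.004 0 0 0 0"

```text
t: 34.75
ee_pos: [625.6, -47.3, 56.6]
orientation: [-2.215, 0.059, 2.205]
ft_force: [-3.6, -21.7, 6.7]
width: 0.7
```

Emit:
carry_out --pt "0 -0.004 0 0 0 0" --pt "0 -0.004 0 0 0 0"

```text
t: 35.0
ee_pos: [625.8, -46.7, 58.1]
orientation: [-2.221, 0.068, 2.209]
ft_force: [-2.6, -22.2, 5.5]
width: 0.5
```

Emit:
carry_out --pt "0 0.02 0 0 0 0" --pt "0 0.03 0 0 0 0" --pt "-0.03 0.03 0 0 0 0" --pt "-0.05 0.02 0 0 0 0" --pt "-0.05 0 -0.02 0 0 0" --pt "0 0 -0.03 0 0 0" --pt "0 0 -0.03 0 0 0" --pt "0 0 0 0 0 0"

```text
t: 36.0
ee_pos: [700.0, -148.8, 192.9]
orientation: [-2.208, 0.063, 2.209]
ft_force: [-0.5, -0.1, -0.7]
width: 0.2
```

```bash
python3 - <<'E'
from h import *
go([704,-130,88],-92.5)
im=cam('wrist','w12.png'); cam('side','side2.png'); cam('scene','scene2.png')
px=im['pixels']
m=cv2.inRange(cv2.cvtColor(px,cv2.COLOR_BGR2HSV),(0,150,90),(8,255,255))|cv2.inRange(cv2.cvtColor(px,cv2.COLOR_BGR2HSV),(172,150,90),(180,255,255))
n,l,s,c=cv2.connectedComponentsWithStats(m); print([(s[i],c[i].round()) for i in range(1,n) if s[i,4]>60])
E
```

```text
at [ 700.  -148.8  192.9] jaw -92.3 q6 1.4 d_m [ 0.1045 -0.0206 -0.0033] rot [ 0.2  0.  -0.9] F [-0.5 -0.1 -0.7] w 0.2 t 36.0
[(array([166, 191,  34,  35, 950], dtype=int32), array([182., 208.]))]
```

View pics/w12.png

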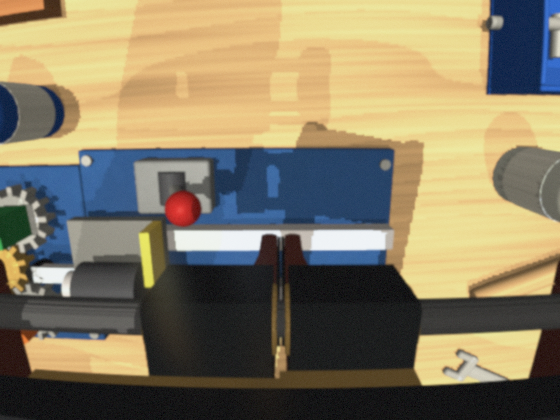

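The view shows the knob at (182,208) and the carriage close up against the stop. I'll locate the knob on its swing plane.

```bash
python3 - <<'E'
from h import *
W=load('wrist'); F=np.array([631.5,139.3,0]); u=np.array([np.cos(np.radians(87.5)),np.sin(np.radians(87.5)),0]); n=np.array([u[1],-u[0],0])
for off in (82,84):
    c,d=rays(W,[182,208]); t=(off-(c-F)@n)/(d@n); print(off,(c+d*t[:,None]).round(1))
S=load('scene'); D=load('side')
def red(im,x0,x1,y0,y1):
    h=cv2.cvtColor(im['pixels'],cv2.COLOR_BGR2HSV); m=cv2.inRange(h,(0,150,80),(8,255,255))|cv2.inRange(h,(172,150,80),(180,255,255)); ys,xs=np.nonzero(m[y0:y1,x0:x1]); return xs.mean()+x0,ys.mean()+y0,len(xs)
def tri(L):
    A=[];b=[]
    for im,uv in L:
        c,d=rays(im,uv); d=d[0]/np.linalg.norm(d[0]); M=np.eye(3)-np.outer(d,d); A.append(M);b.append(M@c)
    return np.linalg.lstsq(np.vstack(A),np.hstack(b),rcond=None)[0]
a=red(S,245,285,230,265); print(a,tri([(W,(182,208)),(S,a[:2])]))
for nm,uv in dict(plateTop=(146,230),plateTopBack=(157,225)).items(): print(nm,onz(W,[uv],80).round(1))
E
```

```text
82 [[704.  -80.2 110.2]]
84 [[705.9 -82.3 117.6]]
(np.float64(263.2413793103448), np.float64(247.6551724137931), 58) [703.24365328 -79.25253674 107.58848808]
plateTop [[679. -40.  80.]]
plateTopBack [[682.9 -49.7  80. ]]
```

Emit:
carry_out --pt "0.02 -0.01 -0.003 0.2 0 -0.9" --pt "0.03 -0.005 0 0 0 0" --pt "0.03 0 0 0 0 0" --pt "0.02 0 0 0 0 0" --pt "0 0 0 0 0 0"

```text
t: 36.78
ee_pos: [695.6, -130.8, 83.7]
orientation: [-2.185, 0.045, 2.207]
ft_force: [-1.5, 0.8, 0.0]
width: 0.9
```

```bash
python3 -c "
from h import *
go([704,-115,88],-92.5)"
```

```text
at [ 695.6 -130.8   83.7] jaw -92.6 q6 1.41 d_m [-0.0043 -0.0162 -0.0077] rot [-0.1  0.6  0.3] F [-1.5  0.8  0. ] w 0.9 t 36.77
```

Emit:
carry_out --pt "-0.003 0 -0.008 0 0.6 0.3" --pt "0 -0.01 0 0 0 0" --pt "0 -0.012 0 0 0 0" --pt "0 -0.012 0 0 0 0"

```text
t: 37.28
ee_pos: [708.0, -96.2, 90.4]
orientation: [-2.206, 0.054, 2.191]
ft_force: [-0.1, -1.6, 1.5]
width: 0.6
```

```bash
python3 -c "
from h import *
go([706,-55,88],-92.5)"
```

```text
at [708.  -96.2  90.4] jaw -92.7 q6 1.47 d_m [ 0.0023 -0.041   0.004 ] rot [-0.2 -0.4 -0.1] F [-0.1 -1.6  1.5] w 0.6 t 37.27
```

Emit:
carry_out --pt "0.002 -0.01 0.003 0 -0.4 0" --pt "0 -0.012 0 0 0 0" --pt "0 -0.012 0 0 0 0" --pt "0 -0.012 0 0 0 0"

```text
t: 37.78
ee_pos: [707.3, -46.2, 88.8]
orientation: [-2.199, 0.053, 2.199]
ft_force: [0.7, -0.5, -1.5]
width: 0.7
```

```bash
python3 -c "
from h import *
go([706,-30,88],-92.5)"
```

```text
at [707.3 -46.2  88.8] jaw -92.6 q6 1.54 d_m [ 0.0008 -0.0162  0.002 ] rot [-0.1 -0.  -0.1] F [ 0.7 -0.5 -1.5] w 0.7 t 37.77
```

Emit:
carry_out --pt "0 -0.007 0.001 0 0 0" --pt "0 -0.007 0 0 0 0"

```text
t: 38.02
ee_pos: [706.4, -35.4, 88.4]
orientation: [-2.204, 0.058, 2.206]
ft_force: [-2.0, -39.3, 1.1]
width: 0.2
```

Emit:
carry_out --pt "0 -0.005 0 0 0 0" --pt "0 -0.005 0 0 0 0"

```text
t: 38.28
ee_pos: [706.4, -36.1, 88.6]
orientation: [-2.211, 0.074, 2.214]
ft_force: [-1.7, -20.0, 2.3]
width: 0.6
```

Emit:
carry_out --pt "0 -0.004 0 0 0 0" --pt "0 -0.004 0 0 0 0"

```text
t: 38.52
ee_pos: [706.4, -36.4, 88.7]
orientation: [-2.215, 0.086, 2.219]
ft_force: [-1.9, -15.7, 0.1]
width: 0.3
```

```bash
python3 -c "
from h import *
go([706,-30,88],-92.5); cam('side','side3.png'); cam('scene','scene3.png');cam('wrist','w13.png')
"
```

```text
at [706.4 -36.4  88.7] jaw -92.4 q6 1.59 d_m [ 0.0004 -0.0064  0.0006] rot [ 0.1  0.1 -2. ] F [ -1.9 -15.7   0.1] w 0.3 t 38.52
```

Emit:
carry_out --pt "0 0.01 0 0 0 -2" --pt "0 0.03 0 0 0 0" --pt "-0.02 0.03 0 0 0 0" --pt "-0.05 0 0 0 0 0" --pt "-0.05 0 0 0 0 0" --pt "-0.04 0 0 0 0 0" --pt "-0.03 0 0 0 0 0" --pt "0 0 0 0 0 0" --grip 0

```text
t: 39.67
ee_pos: [702.5, -108.7, 283.2]
orientation: [-2.192, 0.047, 2.201]
ft_force: [0.4, 0.1, -0.2]
width: 76.4
```

```bash
python3 - <<'E'
from h import *
go([519,350,200],-90)
W=cam('wrist','w14.png');S=cam('scene','scene4.png');D=cam('side','side4.png')
def reds(im):
    h=cv2.cvtColor(im['pixels'],cv2.COLOR_BGR2HSV); m=cv2.inRange(h,(0,150,80),(8,255,255))|cv2.inRange(h,(172,150,80),(180,255,255))
    n,l,s,c=cv2.connectedComponentsWithStats(m); return [(c[i].round(1).tolist(),int(s[i,4])) for i in range(1,n) if s[i,4]>25]
print(reds(W),reds(S),proj(S,[[706,-3,108]]),proj(W,[[706,-3,108]]),proj(D,[[706,-3,108]]),reds(D))
a=W['pixels'][100:400,20:300]; b=S['pixels'][200:290,190:370]; c=cv2.resize(b,None,fx=2.5,fy=2.5)
t=np.zeros((530,450,3),np.uint8); t[:300,:280]=a; t[303:528,:450]=c; cv2.imwrite('pics/c14.png',t)
E
```

```text
at [ 702.5 -108.7  283.2] jaw -92.6 q6 1.44 d_m [ 0.0854 -0.4495  0.2041] rot [-2.6  0.3  0.2] F [ 0.4  0.1 -0.2] w 76.4 t 39.67
[([49.9, 111.7], 634), ([183.9, 183.3], 506)] [([49.2, 179.8], 437), ([425.1, 188.1], 173), ([289.0, 244.0], 64), ([337.8, 249.2], 69), ([355.8, 292.1], 79), ([58.9, 376.4], 2870)] [[292.99094913 241.83476804]] [[171.98490516 184.71379118]] [[251.95315424 197.18990675]] [([70.5, 55.7], 17947), ([311.7, 88.8], 700), ([428.8, 104.9], 107), ([175.5, 189.1], 158), ([254.3, 194.7], 47), ([209.6, 198.6], 62), ([206.1, 387.1], 396)]
```

View pics/c14.png

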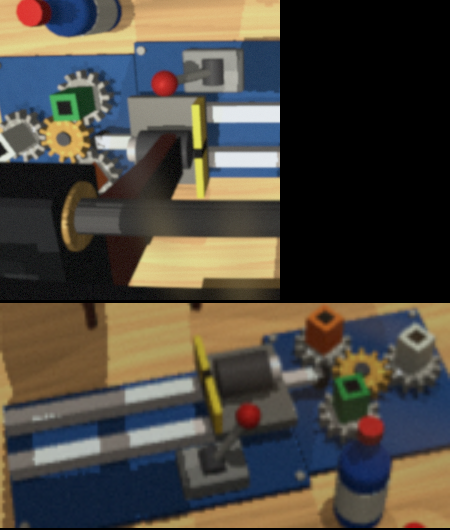

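```bash
python3 - <<'E'
from h import *
def tri(L):
    A=[];b=[]
    for im,uv in L:
        c,d=rays(im,uv); d=d[0]/np.linalg.norm(d[0]); M=np.eye(3)-np.outer(d,d); A.append(M);b.append(M@c)
    return np.linalg.lstsq(np.vstack(A),np.hstack(b),rcond=None)[0]
W=load('wrist');S=load('scene');D=load('side')
w,s,d=(183.9,183.3),(289,244),(254.3,194.7)
print(tri([(W,w),(S,s)]),tri([(W,w),(D,d)]),tri([(S,s),(D,d)]),tri([(W,w),(S,s),(D,d)]))
# starting one from first images
im=cv2.imread('pics/side0.png');h=cv2.cvtColor(im,cv2.COLOR_BGR2HSV); m=cv2.inRange(h,(0,150,80),(8,255,255))|cv2.inRange(h,(172,150,80),(180,255,255)); ys,xs=np.nonzero(m[165:195,255:282]); d0=(xs.mean()+255,ys.mean()+165); print("start",d0,tri([(S,(263.2,247.7)),(D,d0)]))
E
```

```text
[705.78176252 -13.30247765 102.4812887 ] [706.20791859 -14.70983378 106.60033778] [706.9911106  -14.74017638 105.39817064] [706.73966163 -14.50057529 105.59393036]
start (np.float64(267.6190476190476), np.float64(178.28571428571428)) [704.13736172 -80.7998895  110.76141733]
```

Emit:
carry_out --pt "-0.01 -0.05 0.01 0 0 0" --pt "-0.01 -0.055 0.02 0 0 0" --pt "0 -0.055 0.025 0 0 0" --pt "0 -0.055 0.025 0 0 0" --pt "0 -0.055 0.025 0 0 0" --pt "0 -0.055 0.025 0 0 0" --pt "0 -0.055 0.025 0 0 0" --pt "0 -0.05 0.02 0 0 0"

```text
t: 40.83
ee_pos: [536.2, 337.5, 285.9]
orientation: [-2.153, 0.061, 2.236]
ft_force: [-0.9, -0.6, 0.4]
width: 87.8
```

```bash
python3 -c "
from h import *
go([545,350,300],-90)"
```

```text
at [536.2 337.5 285.9] jaw -93.1 q6 2.15 d_m [-0.0144 -0.0129 -0.0076] rot [-3.1  2.1 -0.1] F [-0.9 -0.6  0.4] w 87.8 t 40.83
```

Emit:
carry_out --pt "0 0 0 -3 2 0" --pt "0 0 0 0 0 0"

```text
t: 41.08
ee_pos: [533.2, 339.7, 282.0]
orientation: [2.209, 0.002, -2.223]
ft_force: [0.3, -0.5, -0.9]
width: 87.7
```

```bash
python3 - <<'E'
from h import *
go([545,350,300],-90); im=cam('wrist','w15.png'); px=im['pixels']
print(proj(im,[[519,350,4],[516,345,110]]))
cv2.imwrite('pics/c15.png',cv2.resize(px[60:300,160:420],None,fx=2.3,fy=2.3,interpolation=cv2.INTER_CUBIC))
E
```

```text
at [533.2 339.7 282. ] jaw -89.6 q6 2.11 d_m [-0.0181 -0.0101 -0.0117] rot [ 0.4  0.4 -0.3] F [ 0.3 -0.5 -0.9] w 87.7 t 41.08
[[271.12561197 177.62224443]
 [274.04168664 200.95053606]]
```

View pics/c15.png

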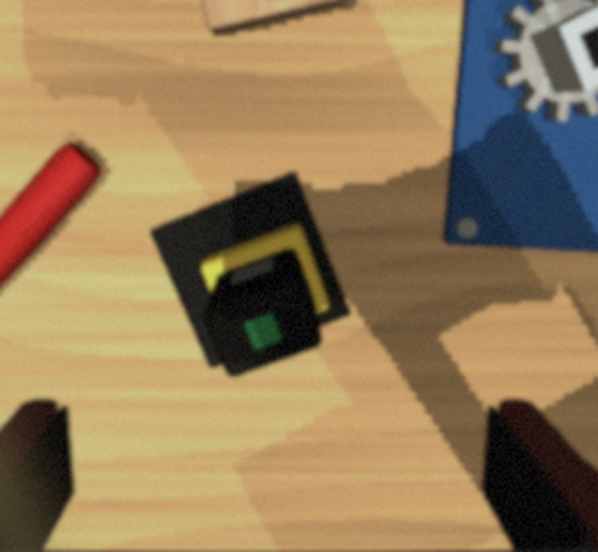

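The pad corners are at crop (152,232), (296,174) and (348,312). The foot's far edge runs (203,268) to (300,228), its right edge goes to (326,312), and the green light on top is at (263,331). Computing the reader pose.

```bash
python3 - <<'E'
from h import *
im=load('wrist'); px=im['pixels']
f=lambda L:[(160+x/2.3-.3,60+y/2.3-.3) for x,y in L]
pad=onz(im,f([(152,232),(296,174),(348,312),(210,366)]),4)[:,:2]; print("pad",pad.mean(0).round(1),[np.hypot(*(pad[i]-pad[i-1])).round(1) for i in range(4)],[np.degrees(np.arctan2(*(pad[i]-pad[i-1])[::-1])).round(1)%90 for i in range(4)])
hsv=cv2.cvtColor(px,cv2.COLOR_BGR2HSV); m=cv2.inRange(hsv,(20,110,70),(35,255,255)); m[:150]=0;m[205:]=0;m[:,:240]=0;m[:,310:]=0
ys,xs=np.nonzero(m); P=onz(im,np.c_[xs,ys],22)[:,:2]; r=cv2.minAreaRect(P.astype(np.float32)); print(len(xs),r)
a=np.radians(22.4)
for ang in (20,21,22,23,24):
    a=np.radians(ang); ux=np.array([np.cos(a),np.sin(a)]); uy=np.array([-ux[1],ux[0]])
    X=P@ux;Y=P@uy; print(ang,"ux max",np.percentile(X,99.5).round(1),"uy",np.percentile(Y,.5).round(1),np.percentile(Y,99.5).round(1),"centre",((np.percentile(X,99.5)-23)*ux+(np.percentile(Y,.5)+28)*uy).round(1),"span",(Y.max()-Y.min()).round(1))
b=onz(im,f([(322,345),(232,376)]),110)[:,:2]; print("body near edge",b,np.hypot(*(b[0]-b[1])),b.mean(0)+16*np.array([np.cos(np.radians(22.4)),np.sin(np.radians(22.4))]))
print("light",onz(im,f([(263,331)]),110))
E
```

```text
pad [518.3 352.6] [np.float64(80.9), np.float64(83.1), np.float64(80.4), np.float64(82.5)] [np.float64(21.9), np.float64(22.0), np.float64(21.5), np.float64(22.400000000000006)]
668 ((527.5823364257812, 349.3611145019531), (81.62340545654297, 43.7611198425293), 80.35423278808594)
20 ux max 651.7 uy 119.8 177.4 centre [540.2 353.9] span 58.3
21 ux max 654.6 uy 109.2 166.7 centre [540.4 354.5] span 58.1
22 ux max 657.2 uy 98.5 155.9 centre [540.7 354.9] span 58.1
23 ux max 659.7 uy 87.7 145.0 centre [540.9 355.3] span 58.1
24 ux max 662.0 uy 76.9 134.1 centre [541.1 355.7] span 58.0
body near edge [[507.35859748 320.10572727]
 [493.47350847 358.1696433 ]] 40.51737158113297 [515.20878951 345.23481131]
light [[513.34854647 344.99073301 110.        ]]
```

```bash
python3 - <<'E'
from h import *
im=load('wrist')
f=lambda L:[(160+x/2.3-.3,60+y/2.3-.3) for x,y in L]
P=onz(im,f([(203,266),(300,226),(328,310)]),22)[:,:2]; print(P, np.hypot(*(P[0]-P[1])))
a=np.radians(22); ux=np.array([np.cos(a),np.sin(a)]); uy=np.array([-ux[1],ux[0]])
print("foot c",P[:2].mean(0)-23*ux, "from corner",P[1]-23*ux+28*uy)
S=load('scene');D=load('side')
for n,I in(('scene',S),('side',D)):
    h=cv2.cvtColor(I['pixels'],cv2.COLOR_BGR2HSV); m=cv2.inRange(h,(40,90,40),(85,255,255)); q=proj(I,[[514,346,110]])[0].astype(int); s=m[q[1]-10:q[1]+11,q[0]-10:q[0]+11]; ys,xs=np.nonzero(s); 
    if len(xs): print(n,q,onz(I,[(xs.mean()+q[0]-10,ys.mean()+q[1]-10)],110))
go([516,347,190],22)
E
```

```text
[[525.00398418 377.32242747]
 [546.07752555 327.15866313]
 [501.81255655 311.85528081]] 54.41045302880796
foot c [514.21552621 343.62459365] from corner [514.26331228 344.50385941]
scene [388 166] [[512.65362693 348.76170417 110.        ]]
side [244 330] [[516.06400827 340.79514988 110.        ]]
at [533.5 339.5 282.1] jaw -89.7 q6 2.11 d_m [ 0.0922 -0.008   0.0168] rot [68.3  0.2 -0.4] F [-0.2  0.4  0.3] w 87.6 t 41.12
```

Emit:
carry_out --pt "0 0 0 -10.5 0 0" --pt "0 0 0 -10.5 0 0" --pt "0 0 0 -10.5 0 0" --pt "0 0 0 -10.5 0 0" --pt "0 0 0 -10.5 0 0" --pt "0 0 0 -10.5 0 0" --pt "0 0 0 -10.5 0 0" --pt "0 0 0 -10.5 0 0"

```text
t: 42.12
ee_pos: [538.9, 325.0, 278.4]
orientation: [1.251, 1.176, -1.279]
ft_force: [-0.4, -0.3, 0.2]
width: 88.1
```

Emit:
carry_out --pt "0 0 0 -10.5 0 0" --pt "0 0 0 -10.5 0 0" --pt "0 0 0 -6 0 0" --pt "0 0 0 0 0 0"

```text
t: 42.62
ee_pos: [541.7, 317.5, 276.8]
orientation: [0.896, 1.381, -0.926]
ft_force: [0.3, 0.3, 0.5]
width: 87.9
```

```bash
python3 -c "
from h import *
go([514.5,344.5,140],22); im=cam('wrist','w16.png'); print(proj(im,[[514.5,344.5,110]]))"
```

```text
at [541.7 317.5 276.8] jaw 22.9 q6 0.11 d_m [ 0.1369 -0.0118 -0.0359] rot [0.9 0.2 1.2] F [0.3 0.3 0.5] w 87.9 t 42.62
[[268.75714439 147.83421144]]
```

```bash
python3 - <<'E'
from h import *
W=load('wrist'); 
h=cv2.cvtColor(W['pixels'],cv2.COLOR_BGR2HSV); m=cv2.inRange(h,(45,80,40),(85,255,255)); m[:100]=0;m[220:]=0
n,l,s,c=cv2.connectedComponentsWithStats(m); L=[(s[i],c[i]) for i in range(1,n) if s[i,4]>20]; print(L)
g=max(L,key=lambda t:t[0][4])[1]; print(onz(W,[g],110),onz(W,[g],105))
# angle of light square
mm=(l==[i for i in range(1,n) if s[i,4]>20 and np.allclose(c[i],g)][0]).astype(np.uint8); cc=cv2.findContours(mm,0,1)[0][0]
print(cv2.minAreaRect(onz(W,cc.reshape(-1,2),110)[:,:2].astype(np.float32)))
E
```

```text
[(array([262, 140,  15,  17, 235], dtype=int32), array([269.01276596, 148.33617021]))]
[[514.89116692 344.16764733 110.        ]] [[514.84778153 343.60331124 105.        ]]
((514.814453125, 344.3836364746094), (12.888483047485352, 14.600162506103516), 22.241195678710938)
```

Emit:
carry_out --pt "0.01 -0.012 -0.035 0.5 0.2 1.2" --pt "0.03 0 0 0 0 0" --pt "0.04 0 0 0 0 0" --pt "0.04 0 0 0 0 0" --pt "0.01 0 0 0 0 0" --pt "0 0 0 0 0 0"

```text
t: 43.42
ee_pos: [519.8, 343.2, 145.3]
orientation: [0.936, 1.36, -0.928]
ft_force: [-0.2, 0.2, -0.5]
width: 87.8
```

```bash
python3 -c "
from h import *
go([514.8,344.4,70],22.2)"
```

```text
at [519.8 343.2 145.3] jaw 21.2 q6 0.19 d_m [ 0.0752 -0.0046 -0.0029] rot [-1.  -0.1 -0.3] F [-0.2  0.2 -0.5] w 87.8 t 43.42
```

Emit:
carry_out --pt "0 -0.0045 -0.003 -1 -0.1 -0.3" --pt "0.02 0 0 0 0 0" --pt "0.025 0 0 0 0 0" --pt "0.02 0 0 0 0 0" --pt "0 0 0 0 0 0"

```text
t: 44.05
ee_pos: [516.8, 346.1, 81.3]
orientation: [0.923, 1.365, -0.914]
ft_force: [-0.8, 0.8, -0.1]
width: 87.8
```

```bash
python3 -c "
from h import *
go([514.8,344.4,70],22.2)"
```

```text
at [516.8 346.1  81.3] jaw 22.2 q6 0.18 d_m [ 0.0113 -0.0025  0.0008] rot [ 0.  -0.  -0.4] F [-0.8  0.8 -0.1] w 87.8 t 44.05
```

Emit:
carry_out --pt "0.008 -0.0025 0.0008 0 0 -0.4" --pt "0.003 0 0 0 0 0" --pt "0 0 0 0 0 0"

```text
t: 44.42
ee_pos: [515.6, 344.9, 71.1]
orientation: [0.921, 1.368, -0.917]
ft_force: [0.7, -0.5, 0.7]
width: 87.8
```

Emit:
carry_out --pt "0 0 0 0 0 0" --pt "0 0 0 0 0 0" --pt "0 0 0 0 0 0" --pt "0 0 0 0 0 0" --pt "0 0 0 0 0 0" --pt "0 0 0 0 0 0" --pt "0 0 0 0 0 0" --grip 1

```text
t: 45.3
ee_pos: [516.1, 345.3, 72.3]
orientation: [0.922, 1.367, -0.916]
ft_force: [-0.1, 0.3, 1.4]
width: 32.0
```

```bash
python3 -c "
from h import *
go([578.3,111.6,180],22.2)"
```

```text
at [516.1 345.3  72.3] jaw 22.2 q6 0.18 d_m [-0.1082 -0.0304  0.2397] rot [ 0.  -0.1 -0.2] F [-0.1  0.3  1.4] w 32.0 t 45.3
```

Emit:
carry_out --pt "-0.03 0 0 0 0 0" --pt "-0.04 0 0 0 0 0" --pt "-0.04 0 0 0 0 0" --pt "-0.01 -0.005 0.03 0 0 0" --pt "0 -0.006 0.04 0 0 0" --pt "0 -0.006 0.04 0 0 0" --pt "0 -0.006 0.04 0 0 0" --pt "0 -0.006 0.04 0 0 0"

```text
t: 46.3
ee_pos: [560.1, 154.6, 193.4]
orientation: [0.915, 1.37, -0.915]
ft_force: [0.2, 0.5, -1.7]
width: 32.0
```

```bash
python3 -c "
from h import *
go([578.3,111.6,181],22.2)"
```

```text
at [560.1 154.6 193.4] jaw 22.5 q6 -0.14 d_m [0.0123 0.0003 0.0467] rot [ 0.3 -0.   0. ] F [ 0.2  0.5 -1.7] w 32.0 t 46.3
```

Emit:
carry_out --pt "0.006 0 0.03 0 0 0" --pt "0.006 0 0.012 0 0 0" --pt "0 0 0.002 0 0 0" --pt "0 0 0 0 0 0"

```text
t: 46.8
ee_pos: [576.6, 111.1, 180.0]
orientation: [0.916, 1.371, -0.918]
ft_force: [0.5, -0.3, -1.5]
width: 31.8
```

```bash
python3 -c "
from h import *
go([578.3,111.6,181],22.2)"
```

```text
at [576.6 111.1 180. ] jaw 22.4 q6 -0.22 d_m [-0.001   0.0018  0.0002] rot [ 0.2 -0.1  0.1] F [ 0.5 -0.3 -1.5] w 31.8 t 46.8
```

Emit:
carry_out --pt "0 0.0018 0 0 0 0" --pt "0 0 0 0 0 0" --pt "0 0 0 0 0 0" --pt "0 0 0 0 0 0" --pt "0 0 0 0 0 0" --pt "0 0 0 0 0 0" --pt "0 0 0 0 0 0" --pt "0 0 0 0 0 0"

```text
t: 47.8
ee_pos: [577.9, 114.4, 180.5]
orientation: [0.914, 1.372, -0.916]
ft_force: [0.5, 0.8, -1.7]
width: 31.9
```

Emit:
carry_out --pt "0 0 0 0 0 0" --pt "0 0 0 0 0 0" --pt "0 0 0 0 0 0" --pt "0 0 0 0 0 0" --pt "0 0 0 0 0 0" --pt "0 0 0 0 0 0" --pt "0 0 0 0 0 0" --pt "0 0 0 0 0 0"

```text
t: 48.8
ee_pos: [577.9, 114.3, 180.5]
orientation: [0.914, 1.372, -0.916]
ft_force: [0.1, -1.0, -1.8]
width: 32.1
```

Emit:
carry_out --pt "0 0 0 0 0 0" --pt "0 0 0 0 0 0" --pt "0 0 0 0 0 0" --pt "0 0 0 0 0 0" --pt "0 0 0 0 0 0" --pt "0 0 0 0 0 0" --pt "0 0 0 0 0 0" --pt "0 0 0 0 0 0"

```text
t: 49.8
ee_pos: [577.9, 114.3, 180.5]
orientation: [0.914, 1.372, -0.916]
ft_force: [0.4, 0.0, -1.9]
width: 31.5
```

```bash
python3 -c "
from h import *
o=ctrl.get_obs(); print(np.abs(o['qvel']).max()); cam('scene','scene5.png'); cam('side','side5.png')
go([682.1,107.1,181],22.2)"
```

```text
0.002017334432094154
at [577.9 114.3 180.5] jaw 22.5 q6 -0.22 d_m [-0.0007  0.0935  0.0466] rot [ 0.3 -0.1  0.1] F [ 0.  -0.5 -2.1] w 32.1 t 49.9
```

```bash
python3 -c "
from h import *
go([578.3,111.6,176],22.2)"
```

```text
at [577.9 114.3 180.5] jaw 22.5 q6 -0.22 d_m [ 0.0045 -0.0007  0.0027] rot [ 0.3 -0.1  0.1] F [ 0.  -0.5 -2.1] w 32.1 t 49.9
```

Emit:
carry_out --pt "0.004 -0.001 0.0025 0.3 0 0" --pt "0 0 0 0 0 0" --pt "0 0 0 0 0 0"

```text
t: 50.28
ee_pos: [577.9, 111.4, 176.0]
orientation: [0.919, 1.37, -0.92]
ft_force: [-0.7, 0.8, -2.3]
width: 31.8
```

```bash
python3 -c "
from h import *
go([578.3,111.6,176],22.2)"
```

```text
at [577.9 111.4 176. ] jaw 22.2 q6 -0.22 d_m [ 0.      0.0005 -0.0001] rot [ 0.  -0.1  0.1] F [-0.7  0.8 -2.3] w 31.8 t 50.27
```

Centred to within half a millimetre. I'll hold here for 3 s, then move to green.

Emit:
carry_out --pt "0 0 0 0 0 0" --pt "0 0 0 0 0 0" --pt "0 0 0 0 0 0" --pt "0 0 0 0 0 0" --pt "0 0 0 0 0 0" --pt "0 0 0 0 0 0" --pt "0 0 0 0 0 0" --pt "0 0 0 0 0 0"

```text
t: 51.28
ee_pos: [577.9, 111.5, 176.2]
orientation: [0.919, 1.37, -0.92]
ft_force: [1.0, 0.4, -1.3]
width: 32.0
```

Emit:
carry_out --pt "0 0 0 0 0 0" --pt "0 0 0 0 0 0" --pt "0 0 0 0 0 0" --pt "0 0 0 0 0 0" --pt "0 0 0 0 0 0" --pt "0 0 0 0 0 0" --pt "0 0 0 0 0 0" --pt "0 0 0 0 0 0"

```text
t: 52.28
ee_pos: [578.0, 111.4, 176.2]
orientation: [0.919, 1.37, -0.92]
ft_force: [0.1, 0.3, -1.4]
width: 31.8
```

Emit:
carry_out --pt "0 0 0 0 0 0" --pt "0 0 0 0 0 0" --pt "0 0 0 0 0 0" --pt "0 0 0 0 0 0" --pt "0 0 0 0 0 0" --pt "0 0 0 0 0 0" --pt "0 0 0 0 0 0" --pt "0 0 0 0 0 0"

```text
t: 53.28
ee_pos: [577.9, 111.4, 176.2]
orientation: [0.919, 1.37, -0.92]
ft_force: [1.0, 0.1, -2.3]
width: 31.7
```

Emit:
carry_out --pt "0 0.02 0.01 0 0 0" --pt "0 0.03 0.015 0 0 0" --pt "0 0.025 0.012 0 0 0" --pt "0 0.01 0.005 0 0 0" --pt "0 0 0 0 0 0" --pt "0 0 0 0 0 0"

```text
t: 54.02
ee_pos: [672.7, 104.6, 175.1]
orientation: [0.917, 1.373, -0.922]
ft_force: [-0.9, 0.0, -1.7]
width: 31.8
```

```bash
python3 -c "
from h import *
go([682.1,107.1,176],22.2)"
```

```text
at [672.7 104.6 175.1] jaw 22.2 q6 -0.25 d_m [-0.0009  0.0096  0.0012] rot [ 0.  -0.1  0.3] F [-0.9  0.  -1.7] w 31.8 t 54.02
```

Emit:
carry_out --pt "0 0.0095 0.0012 0 0 0.3" --pt "0 0 0 0 0 0" --pt "0 0 0 0 0 0"

```text
t: 54.4
ee_pos: [681.2, 107.6, 175.4]
orientation: [0.92, 1.37, -0.917]
ft_force: [-0.2, 0.3, -1.5]
width: 31.8
```

```bash
python3 -c "
from h import *
go([682.1,107.1,176],22.2)"
```

```text
at [681.2 107.6 175.4] jaw 22.3 q6 -0.25 d_m [-0.0006  0.0006  0.0007] rot [ 0.1 -0.1 -0. ] F [-0.2  0.3 -1.5] w 31.8 t 54.4
```

Emit:
carry_out --pt "0 0 0 0 0 0" --pt "0 0 0 0 0 0" --pt "0 0 0 0 0 0" --pt "0 0 0 0 0 0" --pt "0 0 0 0 0 0" --pt "0 0 0 0 0 0" --pt "0 0 0 0 0 0" --pt "0 0 0 0 0 0"

```text
t: 55.4
ee_pos: [680.9, 107.6, 175.5]
orientation: [0.92, 1.37, -0.917]
ft_force: [0.1, -0.3, -1.7]
width: 31.8
```

Emit:
carry_out --pt "0 0 0 0 0 0" --pt "0 0 0 0 0 0" --pt "0 0 0 0 0 0" --pt "0 0 0 0 0 0" --pt "0 0 0 0 0 0" --pt "0 0 0 0 0 0" --pt "0 0 0 0 0 0" --pt "0 0 0 0 0 0"

```text
t: 56.4
ee_pos: [680.9, 107.5, 175.4]
orientation: [0.92, 1.37, -0.917]
ft_force: [0.6, -0.0, -2.2]
width: 32.0
```

Emit:
carry_out --pt "0 0 0 0 0 0" --pt "0 0 0 0 0 0" --pt "0 0 0 0 0 0" --pt "0 0 0 0 0 0" --pt "0 0 0 0 0 0" --pt "0 0 0 0 0 0" --pt "0 0 0 0 0 0" --pt "0 0 0 0 0 0"

```text
t: 57.4
ee_pos: [680.9, 107.6, 175.4]
orientation: [0.92, 1.37, -0.917]
ft_force: [0.8, 0.3, -1.0]
width: 31.6
```

```bash
python3 -c "
from h import *
cam('side','side6.png'); cam('scene','scene6.png'); go([634.1,199.2,176],22.2)"
```

```text
at [680.9 107.5 175.4] jaw 22.3 q6 -0.25 d_m [-0.0003 -0.0086 -0.1026] rot [ 0.1 -0.1 -0. ] F [-0.4  0.4 -2.5] w 32.0 t 57.5
```

Emit:
carry_out --pt "0 -0.002 -0.02 0 0 0" --pt "0 -0.003 -0.035 0 0 0" --pt "0 -0.002 -0.028 0 0 0" --pt "0 -0.001 -0.015 0 0 0" --pt "0 0 0 0 0 0" --pt "0 0 0 0 0 0"

```text
t: 58.25
ee_pos: [633.1, 200.7, 175.8]
orientation: [0.92, 1.371, -0.917]
ft_force: [0.0, 0.4, -2.0]
width: 31.7
```

```bash
python3 -c "
from h import *
go([634.1,199.2,176],22.2)"
```

```text
at [633.1 200.7 175.8] jaw 22.3 q6 -0.1 d_m [-0.0002  0.0003  0.0017] rot [ 0.1 -0.2 -0. ] F [ 0.   0.4 -2. ] w 31.7 t 58.25
```

Within 2 mm of white's tag. I'll hold 3 s and then carry the reader back.

Emit:
carry_out --pt "0 0 0.0017 0 0 0" --pt "0 0 0 0 0 0" --pt "0 0 0 0 0 0" --pt "0 0 0 0 0 0" --pt "0 0 0 0 0 0" --pt "0 0 0 0 0 0" --pt "0 0 0 0 0 0" --pt "0 0 0 0 0 0"

```text
t: 59.25
ee_pos: [634.9, 196.7, 175.6]
orientation: [0.922, 1.37, -0.919]
ft_force: [-0.2, -0.3, -2.1]
width: 31.6
```

Emit:
carry_out --pt "0 0 0 0 0 0" --pt "0 0 0 0 0 0" --pt "0 0 0 0 0 0" --pt "0 0 0 0 0 0" --pt "0 0 0 0 0 0" --pt "0 0 0 0 0 0" --pt "0 0 0 0 0 0" --pt "0 0 0 0 0 0"

```text
t: 60.25
ee_pos: [634.9, 196.8, 175.6]
orientation: [0.922, 1.37, -0.919]
ft_force: [0.9, 0.3, -2.9]
width: 32.2
```

Emit:
carry_out --pt "0 0 0 0 0 0" --pt "0 0 0 0 0 0" --pt "0 0 0 0 0 0" --pt "0 0 0 0 0 0" --pt "0 0 0 0 0 0" --pt "0 0 0 0 0 0" --pt "0 0 0 0 0 0" --pt "0 0 0 0 0 0"

```text
t: 61.25
ee_pos: [634.9, 196.8, 175.6]
orientation: [0.922, 1.37, -0.919]
ft_force: [0.4, -0.3, -2.6]
width: 32.0
```

```bash
python3 -c "
from h import *
cam('side','side7.png'); cam('scene','scene7.png'); go([516.1,345.3,180],22.2)"
```

```text
at [634.8 196.8 175.6] jaw 22.1 q6 -0.11 d_m [-0.0039 -0.0541 -0.1823] rot [-0.1 -0.1 -0. ] F [-0.2 -0.1 -1.5] w 31.6 t 61.35
```

Small moves overshoot here: it held 2.5 mm off centre. I'll re-centre and hold again to be safe.

Emit:
carry_out --pt "0 0 -0.0018 0 0 0" --pt "0 0 0 0 0 0" --pt "0 0 0 0 0 0" --pt "0 0 0 0 0 0" --pt "0 0 0 0 0 0" --pt "0 0 0 0 0 0" --pt "0 0 0 0 0 0" --pt "0 0 0 0 0 0"

```text
t: 62.35
ee_pos: [634.1, 198.6, 175.6]
orientation: [0.922, 1.37, -0.919]
ft_force: [0.8, -0.5, -1.6]
width: 31.8
```

Emit:
carry_out --pt "0 0 0 0 0 0" --pt "0 0 0 0 0 0" --pt "0 0 0 0 0 0" --pt "0 0 0 0 0 0" --pt "0 0 0 0 0 0" --pt "0 0 0 0 0 0" --pt "0 0 0 0 0 0" --pt "0 0 0 0 0 0"

```text
t: 63.35
ee_pos: [634.1, 198.6, 175.7]
orientation: [0.922, 1.369, -0.919]
ft_force: [0.5, -0.1, -1.5]
width: 31.6
```

Emit:
carry_out --pt "0 0 0 0 0 0" --pt "0 0 0 0 0 0" --pt "0 0 0 0 0 0" --pt "0 0 0 0 0 0" --pt "0 0 0 0 0 0" --pt "0 0 0 0 0 0" --pt "0 0 0 0 0 0" --pt "0 0 0 0 0 0"

```text
t: 64.35
ee_pos: [634.2, 198.6, 175.7]
orientation: [0.922, 1.369, -0.919]
ft_force: [-0.3, 0.7, -1.1]
width: 31.9
```

Emit:
carry_out --pt "-0.01 -0.01 -0.03 0 0 0" --pt "0 -0.014 -0.045 0 0 0" --pt "0 -0.013 -0.045 0 0 0" --pt "0 -0.01 -0.035 0 0 0" --pt "0 -0.005 -0.015 0 0 0" --pt "0 0 0 0 0 0" --pt "0 0 0 0 0 0"

```text
t: 65.22
ee_pos: [520.9, 338.9, 186.7]
orientation: [0.925, 1.367, -0.919]
ft_force: [0.7, 0.2, -2.1]
width: 31.9
```

```bash
python3 -c "
from h import *
go([516.1,345.3,90],22.2)"
```

```text
at [520.9 338.9 186.7] jaw 22.0 q6 0.17 d_m [ 0.0967 -0.0023 -0.0076] rot [-0.2 -0.1 -0.1] F [ 0.7  0.2 -2.1] w 31.9 t 65.22
```

Emit:
carry_out --pt "0.02 -0.002 -0.0095 -0.2 0 0" --pt "0.03 0 0 0 0 0" --pt "0.025 0 0 0 0 0" --pt "0.01 0 0 0 0 0" --pt "0 0 0 0 0 0"

```text
t: 65.85
ee_pos: [521.3, 343.1, 100.6]
orientation: [0.929, 1.363, -0.92]
ft_force: [-0.3, -0.7, -2.7]
width: 31.6
```

```bash
python3 -c "
from h import *
go([517,348,73],22.2)"
```

```text
at [521.3 343.1 100.6] jaw 21.8 q6 0.18 d_m [ 0.0275 -0.0023 -0.0061] rot [-0.4 -0.1 -0.3] F [-0.3 -0.7 -2.7] w 31.6 t 65.85
```

Emit:
carry_out --pt "0.005 -0.002 -0.006 -0.4 -0.1 -0.3" --pt "0.008 0 0 0 0 0" --pt "0.007 0 0 0 0 0" --pt "0 0 0 0 0 0"

```text
t: 66.35
ee_pos: [518.6, 348.9, 81.6]
orientation: [0.922, 1.366, -0.916]
ft_force: [0.1, 0.4, -2.4]
width: 32.1
```

```bash
python3 -c "
from h import *
go([517,348,73],22.2)"
```

```text
at [518.6 348.9  81.6] jaw 22.2 q6 0.19 d_m [ 0.0086 -0.0019  0.0002] rot [ 0.  -0.  -0.2] F [ 0.1  0.4 -2.4] w 32.1 t 66.35
```

Emit:
carry_out --pt "0.004 -0.001 0 0 0 -0.2" --pt "0.003 0 0 0 0 0" --pt "0 0 0 0 0 0"

```text
t: 66.72
ee_pos: [517.8, 348.6, 74.4]
orientation: [0.92, 1.368, -0.918]
ft_force: [0.0, 0.7, -1.3]
width: 32.1
```

Emit:
carry_out --pt "0.003 0 0 0 0 0"

```text
t: 66.85
ee_pos: [518.1, 348.9, 72.1]
orientation: [0.921, 1.368, -0.918]
ft_force: [-6.8, -3.9, 37.9]
width: 31.9
```

```bash
python3 -c "
from h import *
go([517,348,72.5],22.2)"
```

```text
at [518.1 348.9  72.1] jaw 22.2 q6 0.19 d_m [-0.0004 -0.0014  0.0004] rot [ 0.  -0.  -0.1] F [-6.8 -3.9 37.9] w 31.9 t 66.85
```

Touchdown at the original height (72.1 mm). I'll relax, release and retreat upwards.

Emit:
carry_out --pt "-0.0005 0 0 0 0 0" --pt "0 0 0 0 0 0"

```text
t: 67.1
ee_pos: [518.3, 349.0, 72.8]
orientation: [0.921, 1.367, -0.917]
ft_force: [-1.1, -0.4, -1.8]
width: 32.0
```

Emit:
carry_out --pt "0 0 0 0 0 0" --pt "0 0 0 0 0 0" --pt "0 0 0 0 0 0" --pt "0 0 0 0 0 0" --grip 0

```text
t: 67.6
ee_pos: [518.7, 349.3, 73.1]
orientation: [0.922, 1.367, -0.916]
ft_force: [0.2, -0.6, 0.2]
width: 68.3
```

Emit:
carry_out --pt "-0.03 0 0 0 0 0" --pt "-0.04 0 0 0 0 0" --pt "-0.05 0 0 0 0 0" --pt "-0.05 0 0 0 0 0" --pt "-0.05 0 0 0 0 0" --pt "-0.04 0 0.02 0 0 0" --pt "0 0 0.04 0 0 0" --pt "0 0 0 0 0 0"

```text
t: 68.6
ee_pos: [540.8, 292.1, 341.8]
orientation: [0.92, 1.367, -0.916]
ft_force: [0.4, -0.4, -0.5]
width: 88.0
```

```bash
python3 - <<'E'
from h import *
go([517,348,72],22.2)
W=cam('wrist','w20.png');S=cam('scene','scene20.png');D=cam('side','side20.png')
t=np.hstack([cv2.resize(S['pixels'][150:300,170:420],(475,285)),cv2.resize(D['pixels'][140:380,180:380],(237,285))])
b=cv2.resize(W['pixels'],(380,285)); b=np.hstack([b,np.zeros((285,712-380,3),np.uint8)])
cv2.imwrite('pics/c20.png',np.vstack([t,b]))
h=cv2.cvtColor(W['pixels'],cv2.COLOR_BGR2HSV); m=cv2.inRange(h,(45,80,40),(85,255,255)); n,l,s,c=cv2.connectedComponentsWithStats(m)
for i in range(1,n):
    if s[i,4]>40: print(c[i],s[i,4],onz(W,[c[i]],114).round(1))
E
```

```text
at [540.8 292.1 341.8] jaw 22.3 q6 0.09 d_m [ 0.2698 -0.0017 -0.0608] rot [ 0.1 -0.  -0.2] F [ 0.4 -0.4 -0.5] w 88.0 t 68.6
[503.02777778  10.5       ] 684 [[692.  547.5 114. ]]
[280.64444444 118.54444444] 180 [[518.1 349.  114. ]]
[538.65405405 254.02162162] 370 [[875.8 323.9 114. ]]
[322.25806452 339.49193548] 124 [[669.9 117.6 114. ]]
```

View pics/c20.png

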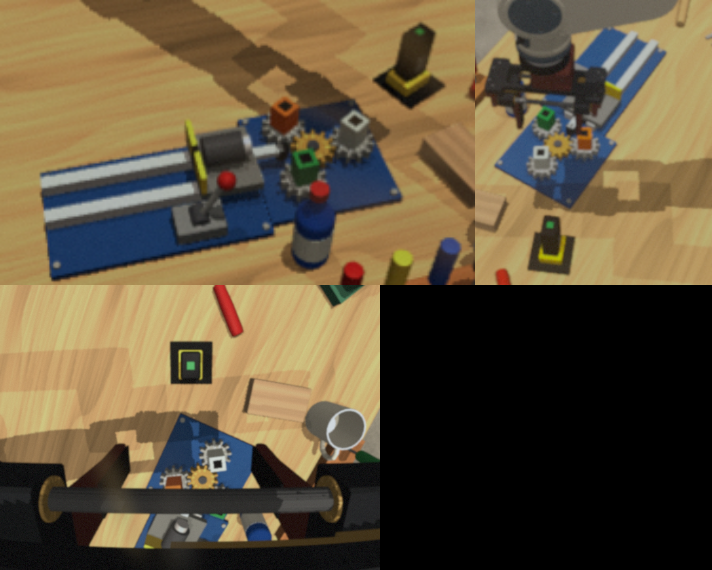

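The last picture shows the reader upright in the middle of its pad, all three gears on their axles and level, the carriage at the stop and the lever over. The arm touches nothing, so I'll hand in.

```bash
python3 -c "
from workcell import ctrl
print(ctrl.get_obs()['t']); print(ctrl.close_job())"
```

```text
68.75
the job is handed in; nothing more can be done
None
```

I handed the job in at 68.8 s with every step done in the order asked.

- **Gears:** Green, white and orange each sit on their own axle, rocked as they were lowered. After each was fitted, the tags lined up in the pictures with the seated height, not 16 mm too high. Pressing down on each met firm contact of about 25–43 N, peaking at 43 N on green through the gripped gear.
- **Carriage:** I pushed it along its centre line with about 5 N until it met the stop, where the force rose to about 30 N and it moved no further.
- **Clutch lever:** I pushed it until it stopped hard at about 39 N. The knob moved about 66 mm, against 77 mm for a point 80 mm from the pivot. I read that as the knob's centre sitting nearer the pivot, since its height was almost the same at both ends of the swing. I did not check the lever angle any other way.
- **Reader:** I held it steady for about 3 s above orange, then green, then white, roughly 3 cm up. My first holds over orange and white were about 2.5 mm off centre, so I re-centred and held each again.
- **Pad:** The reader stands upright on its pad, about 4 mm from where it started. The last pictures showed it there with the arm touching nothing.

The last pictures confirm that the carriage is by its stop, but I did not measure the gap, so fully home rests on the rise in force.

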